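# Size a stand tube on the ring gauge and sort it

### The arm

A 6-joint arm with a two-finger parallel gripper is mounted at the origin on the work surface. World frame = base frame: x ahead of the robot, y to its left, z up, the work surface at z = 0. Lengths are in mm, angles in rad, forces in N, time in s.
With the tool pointing down it reaches from about 350 to 775 mm from the base axis. Payload 7.3 kg.
Tool frame: the origin (TCP) lies on the centre line of the jaws, within the pads' length; the fingertips stand 22 mm ahead of it and the grasp point (between the pads) lies 3 mm ahead of it; z points along the fingers, y is the direction in which the jaws open and shut (so a half turn about z gives the same grasp; the last joint's range is limited). The gripper opens to 92 mm and grips with 3 to 60 N. Pads are 19 mm wide; open, the fingers measure 130 mm over their backs; the gripper's body (75 mm by 190 mm) begins 47 mm behind the grasp point.
Start: joints at [1.184, 0.342, 1.524, -0, 1.275, -0.146], TCP at [125.185, 509.874, 248.741] pointing down, gripper open.
Joint ranges: [-2.53, 2.53], [-0.77, 2.02], [0.04, 2.7], [-1, 4.14], [0.28, 2.66], [-3.11, 3.11]. Speed limits (rad/s): [2.57, 2.57, 3.14, 3.14, 3.14, 3.14].

### API

Orientations are given as [roll, pitch, yaw] about the fixed x, y, z axes, in that order (R = Rz(yaw) Ry(pitch) Rx(roll)).
In Python, from plant import get_obs, capture, close_job gives the robot as it stands.
- The arm moves only by the tool carry_out, never from a script. Its arguments are lists of equal length, an entry for each row: "xyz": the shift along the tool's x, y, z scaled (see below), a list of three; "dr": the turn, a rotation vector about the tool's x, y, z scaled (see below), a list of three. A call has 1 to 8 rows; each row shifts and turns the commanded pose from where the row before left it, along the tool's axes as they then stand; what a row does not reach is not made up. The controller multiplies each number of a shift by 0.06 m and each number of a turn by 8 degrees. A row lasts 1/8 s, in which the tool goes at most 62.5 mm and 10.7 degrees, less where a joint would pass 70% of its speed; a pose out of reach is approached as far as the arm can. A call with a number of a shift or a turn outside -1 to 1 is refused whole. A call with a gripper value outside its range is refused whole. "gripper" is the gripper's target within -1 to 1 (fully open at 1, half-way at 0, shut at -1), set as the call begins (left out, the last holds). The fingers move at their own pace and stop on an object; the grip force is fixed at half the most. Time passes only in rows, so rows that do not move let the fingers close. It gives the time, the measured TCP pose, the force and the opening at its end, in the units of the state.
- get_obs(): the state, without advancing time (a new reading comes with each control period).
- capture(name): name is "side" or "top"; returns a dict with "image" (480x640x3 uint8, blue, green, red), "fx", "fy", "cx", "cy" (pixels), "pose" (4x4, takes a point from camera to world coordinates). Camera axes: x right, y up, looking along -z (the intrinsics and any distortion apply to the point x, -y, -z); pixel columns grow to the right and rows downward; lengths in mm; the calibration is good to about 2 mm. A picture is of the moment at which its call begins. There is no depth.
- close_job(): hands the job in, once; it reports no verdict.
The state is a dict: "time": time; "joint_positions": joint angles; "dq": joint speeds; "tau": joint torques, N m; "tool_pos": TCP position; "tcp_rot": TCP orientation; "contact_force": force on the tool from outside, world axes, zero at the start; "moment": the same for the moment, N m; "grip_width": finger opening in mm.
Only numpy, scipy, OpenCV 4.12 (cv2) and the standard library are available. Lean on these libraries where they do the work, as an engineer would, in place of code of your own. Each camera call takes 0.05 s, during which the arm holds its last target.

### The job

Free the leaning ring gauge first: draw out the aluminium tube left in it and set it down in the empty cell of the stock box, beside the two tubes there. Then take the tube waiting in the white tin pot, slide it down through the gauge until a ring stops it and let it rest on that ring a moment, and set it down in the cell for its size in the empty card box: thickest of the three sizes in the wide cell, slimmest in the narrow. Lower the tubes in, do not drop them, and leave the other two tubes, the radio, the camera and the yellow carton where they stand.

Things in the scene. Friction and masses are not known exactly. Their poses are not given: they have to be found in the camera images.
- slim_centre (a point): Bare aluminium tube with a closed, flat foot and a black top end, 22 mm diameter, 190 mm long, about 100 g; the slimmest of three. It starts upright, either in the pot or in a cell of the stock box. The point is its centre, half-way up (95 mm from either end); z runs along the tube.
- medium_centre (a point): Bare aluminium tube with a closed, flat foot and a black top end, 30 mm diameter, 190 mm long, about 140 g; the middle one of three. It starts upright, either in the pot or in a cell of the stock box. The point is its centre, half-way up (95 mm from either end); z runs along the tube.
- thick_centre (a point): Bare aluminium tube with a closed, flat foot and a black top end, 38 mm diameter, 190 mm long, about 180 g; the thickest of three. It starts upright, either in the pot or in a cell of the stock box. The point is its centre, half-way up (95 mm from either end); z runs along the tube.
- gauge_rings: Fixed gauge: four steel rings in a row on one axis, each 10 mm high, 6 mm wall, bores 44, 34, 26, 16 mm from the top. Origin: centre of the top (44 mm) ring's upper face, 150 mm above the table. z: the common axis, up and out of the top ring, leaning 25 degrees from vertical towards the robot's side; y level. A spine joins the rings on the -x side; nothing stands above the top ring.
- ring2 (a point): Centre of the upper face of the second ring (34 mm bore), 40 mm down the axis from the top ring's face: it stops the 38 mm tube. Axes as gauge_rings. The gauge's dark base plate is 200 x 130 x 12 mm.
- ring3 (a point): Centre of the upper face of the third ring (26 mm bore), 75 mm down the axis from the top ring's face: it stops the 30 mm tube.
- ring4 (a point): Centre of the upper face of the fourth, lowest ring (16 mm bore), 110 mm down the axis from the top ring's face: it stops the 22 mm tube.
- pot_floor (a point): White tin pot, fixed, 80 mm outside diameter, 45 mm high, 3 mm wall, 5 mm floor; the point is the centre of its inner floor. The tube to be sized starts upright in its middle.
- stock_box: Card stock box, fixed, three cells in a row along its y (each 50 mm in y, 62 mm in x, centres at y = +54, 0 and -54 mm), 70 x 166 mm outside, walls 4 mm thick and 70 mm high from the table, floor 5 mm. The cell at the +y end is empty; two tubes (tops 195 mm above the table) stand upright in the others and are to be left. Origin: centre of its underside.
- stock_empty (a point): Centre of the inner floor of the stock box's empty cell (+y end), where the tube left in the gauge goes. Axes as stock_box.
- measured_centre (a point): Bare aluminium tube, 30 mm diameter, 190 mm long, about 140 g, like the others, left leaning in the gauge at the start: its foot rests on the third ring, 115 mm of it stands out above the top ring; being slack there, it leans up to 12 degrees more than the axis. The point is its centre, half-way along; z runs along the tube.
- sort_box: Card sorting box, fixed, 70 x 172 mm outside, walls 4 mm thick and 70 mm high from the table, floor 5 mm thick, three cells in one row along its y: narrow at the +y end, middle, wide at the -y end. Origin: centre of its underside; z up.
- cell_narrow (a point): Centre of the inner floor of the sorting box's narrow cell, for the slimmest (22 mm) tube: 42 mm wide along y, 62 mm along x. Axes as sort_box.
- cell_middle (a point): Centre of the inner floor of the sorting box's middle cell, for the middle (30 mm) tube: 52 mm wide along y, 62 mm along x. Axes as sort_box.
- cell_wide (a point): Centre of the inner floor of the sorting box's wide cell, for the thickest (38 mm) tube: 62 mm wide along y, 62 mm along x. Axes as sort_box.
- radio: Loose table radio, wooden case 60 x 160 x 105 mm high, dials on its +x face: a bystander. Origin: centre of its underside.
- camera: Loose black camera, 45 x 120 x 82 mm high, lens out to +x by 30 mm: a bystander. Origin: centre of its underside.
- bulb_box: Loose yellow carton, 90 x 70 x 90 mm high: a bystander. Origin: centre of its underside.
There are look-alikes about, which are no part of the job. There is more than one size of the part that bears gauge_rings; the job needs the largest.

How it is judged:
By the outcome, as a careful person would: the job done as asked, in the order asked, and still so for the second after the job is handed in, with the robot touching nothing.
It also fails if it takes over 67 s, if anything falls off the work surface, if the arm or the gripper's body presses on something with over 40 N, if the wrist force passes 120 N, or if a joint passes its speed limit or range.

## Working session

There is one attempt and no reset: what is moved stays moved. The work goes in short steps, Python scripts to look and compute and a tool call to move; the robot and the scene stay as the last step left them, time stands still between calls to the robot, and variables do not carry over. Pictures are saved under pics/ and viewed, and the job is handed in when it is done.

Besides the shell and the picture viewer there is one more tool, called as a command line: name --argument value ..., lists and objects as JSON in quotes. carry_out: Moves the arm, as the interface text tells. Shifts and turns lie within -1 to 1; 1 stands for 0.06 m of shift or 8 degrees of turn. Its arguments: {"type":"object","properties":{"xyz":{"type":"array"},"dr":{"type":"array"},"gripper":{"type":"number"}},"required":["xyz","dr"]}

```bash
ls; mkdir -p pics; python3 - <<'E'
from plant import get_obs, capture
import cv2, json, pickle
o=get_obs(); print({k:o[k] for k in ('time','tool_pos','tcp_rot','grip_width','contact_force')})
for n in('side','top'):
    c=capture(n); cv2.imwrite(f'pics/{n}0.png',c['image']); pickle.dump(c,open(f'{n}0.pkl','wb')); print({k:c[k] for k in c if k!='image'})
E
```

```text
pics
{'time': 0.0, 'tool_pos': array([125.02902143, 509.51987521, 248.02112814]), 'tcp_rot': array([-3.14005879e+00, -2.54819022e-04,  2.90078007e+00]), 'grip_width': 91.8332523007486, 'contact_force': array([-0.00128126,  0.17380464, -0.01022841])}
{'fx': 565.9719970497638, 'fy': 565.9719970497638, 'cx': 316.553435049449, 'cy': 251.10799073741495, 'pose': array([[-8.26919369e-01,  3.40189052e-01, -4.47745202e-01,
        -1.87887270e+02],
       [-5.61967303e-01, -5.28167534e-01,  6.36578201e-01,
         1.03561441e+03],
       [-1.99275447e-02,  7.78017008e-01,  6.27927088e-01,
         1.07616615e+03],
       [ 0.00000000e+00,  0.00000000e+00,  0.00000000e+00,
         1.00000000e+00]])}
{'fx': 625.0407946873021, 'fy': 625.0407946873021, 'cx': 317.0380109863347, 'cy': 239.79463203756217, 'pose': array([[-2.86055065e-02,  9.86174837e-01, -1.63220452e-01,
         2.85799587e+02],
       [-9.99395461e-01, -2.49882720e-02,  2.41722664e-02,
         6.02593729e+01],
       [ 1.97594839e-02,  1.63813239e-01,  9.86293458e-01,
         1.34941944e+03],
       [ 0.00000000e+00,  0.00000000e+00,  0.00000000e+00,
         1.00000000e+00]])}
```

View pics/side0.png

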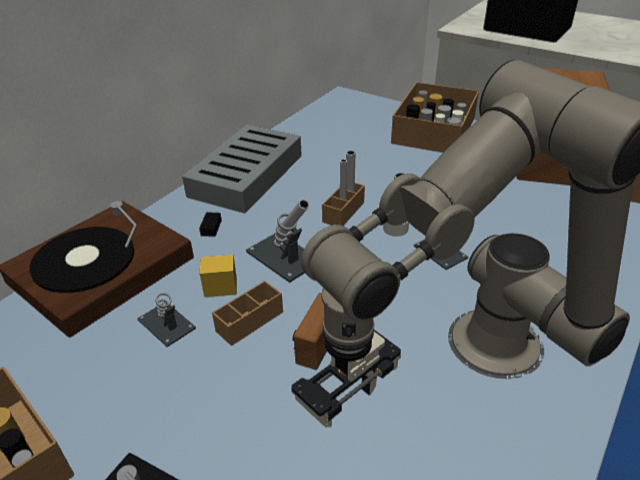

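View pics/top0.png

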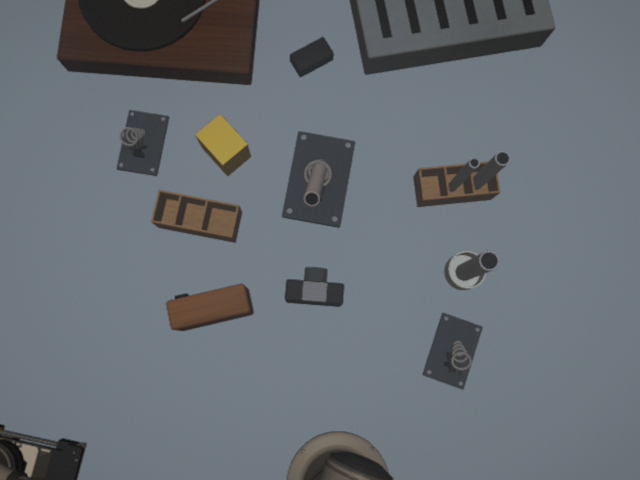

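```bash
python3 - <<'E'
import cv2
a=cv2.imread('pics/top0.png'); s=cv2.imread('pics/side0.png')
def crop(im,x,y,w,h,k,n): cv2.imwrite('pics/'+n,cv2.resize(im[y:y+h,x:x+w],None,fx=k,fy=k,interpolation=cv2.INTER_CUBIC))
crop(a,400,140,130,160,5*0.75,'t_stock.png') if 0 else crop(a,400,140,130,100,6,'t_stock.png')
crop(a,420,220,120,100,6,'t_pot.png')
crop(a,270,120,100,110,5,'t_gauge.png')
crop(a,145,180,105,70,7,'t_sort.png')
crop(s,240,180,100,110,5,'s_gauge.png')
crop(s,310,130,130,110,5,'s_stock.png')
E
```

```text
(no output)
```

View pics/t_stock.png

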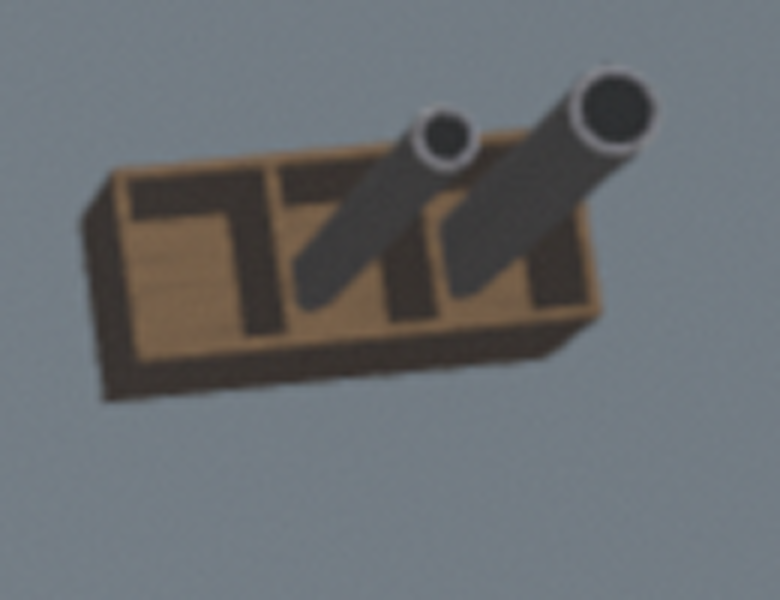

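View pics/t_pot.png

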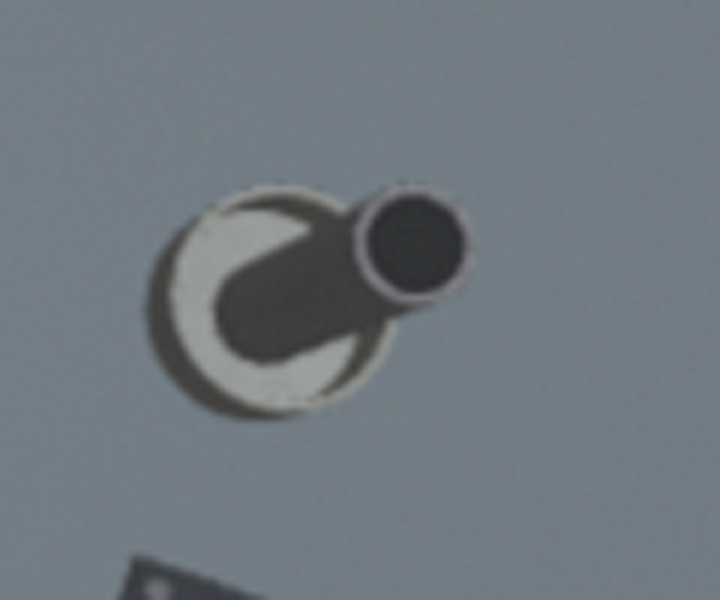

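View pics/t_gauge.png

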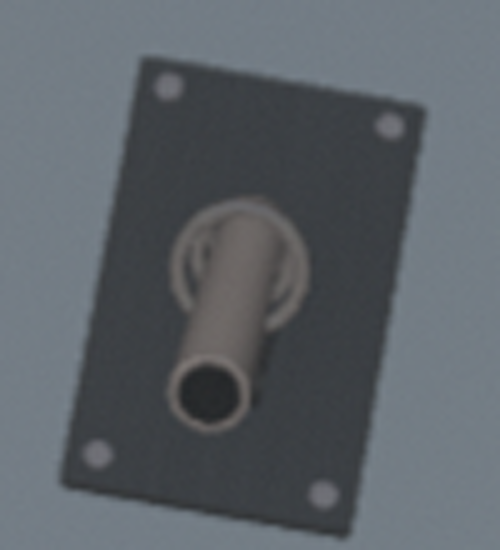

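View pics/t_sort.png

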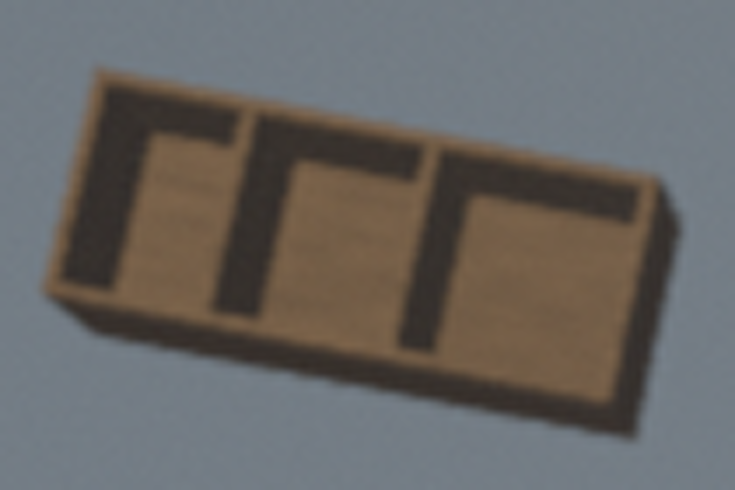

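View pics/s_gauge.png

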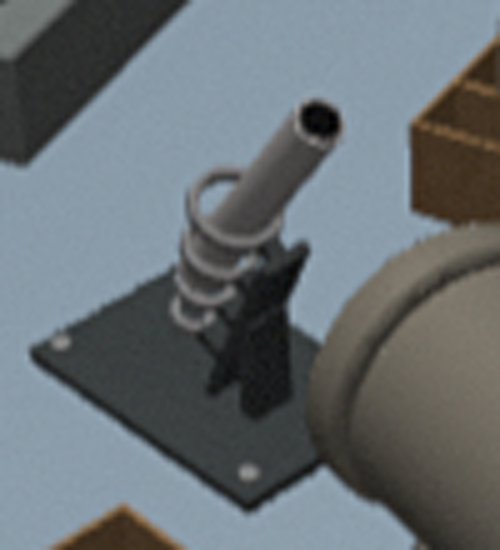

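View pics/s_stock.png

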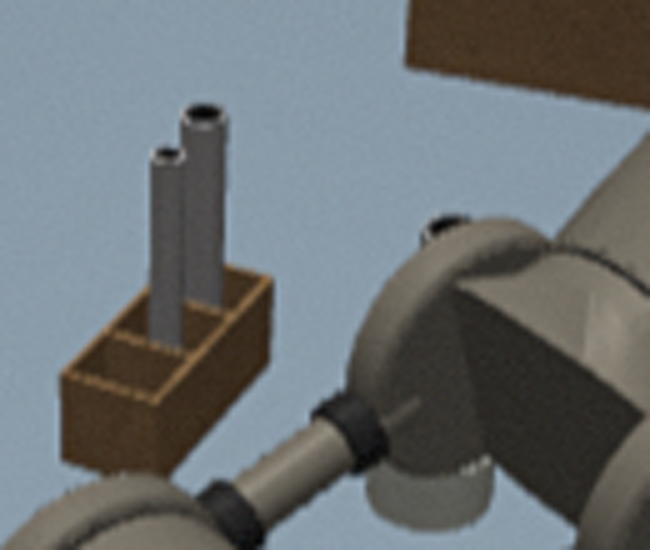

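```bash
cat > lib.py <<'E'
import numpy as np, cv2, pickle
from scipy.spatial.transform import Rotation as R
from scipy.optimize import least_squares
def load(n): return pickle.load(open(n+'.pkl','rb'))
def proj(c,P):
    P=np.atleast_2d(P); q=(P-c['pose'][:3,3])@c['pose'][:3,:3]
    return np.c_[c['cx']+c['fx']*q[:,0]/-q[:,2], c['cy']-c['fy']*q[:,1]/-q[:,2]]
def onz(c,px,z):
    d=np.array([(px[0]-c['cx'])/c['fx'],-(px[1]-c['cy'])/c['fy'],-1]); d=c['pose'][:3,:3]@d; o=c['pose'][:3,3]
    return o+d*(z-o[2])/d[2]
def T(x,y,yaw,z=0):
    M=np.eye(4); M[:3,:3]=R.from_euler('z',yaw).as_matrix(); M[:3,3]=[x,y,z]; return M
def tf(M,P): return np.atleast_2d(P)@M[:3,:3].T+M[:3,3]
def fitxyyaw(obs,x0):  # obs: list of (cam, localpt, px)
    f=lambda p: np.concatenate([(proj(c,tf(T(*p[:2],p[2]),l))-px).ravel() for c,l,px in obs])
    r=least_squares(f,x0,x_scale=[10,10,.1],loss='soft_l1'); return r.x, r.fun.reshape(-1,2)
def rect(a,b,z): return np.array([[a,b,z],[a,-b,z],[-a,-b,z],[-a,b,z]],float)
def circ(r,z=0,n=72):
    t=np.linspace(0,2*np.pi,n); return np.c_[r*np.cos(t),r*np.sin(t),z+0*t]
def gframe(x,y,yaw,z=150.,tilt=25):
    M=np.eye(4); M[:3,:3]=(R.from_euler('z',yaw)*R.from_euler('y',-tilt,degrees=True)).as_matrix(); M[:3,3]=[x,y,z]; return M
def overlay(c,curves,box,k,name,img=None):
    x,y,w,h=box; im=cv2.resize((c['image'] if img is None else img)[y:y+h,x:x+w],None,fx=k,fy=k,interpolation=cv2.INTER_CUBIC)
    for P,col in curves:
        p=((proj(c,P)-[x,y]+.5)*k-.5); cv2.polylines(im,[np.round(p*8).astype(int)],False,col,1,cv2.LINE_AA,3)
    cv2.imwrite('pics/'+name,im)
E
python3 - <<'E'
from lib import *
t=load('top0'); s=load('side0')
f=lambda x,y,k,ox,oy:((x+.5)/k-.5+ox,(y+.5)/k-.5+oy)
res={}
# stock
rs=rect(35,83,70)
S=lambda x,y:f(x,y,6,400,140)
S5=lambda x,y:f(x,y,5,310,130)
# local (+x,+y)= image upper-left
obs=[(t,rs[0],S(112,170)),(t,rs[3],S(133,362)),(t,rs[2],S(602,314))]
# side view: which corner: left corner (62,375), near (155,405), far right (272,278)
p,r=fitxyyaw(obs,[500,-150,0]); print('stock top',p,r.round(1).tolist())
for i in range(4): print(i,((proj(s,tf(T(*p),rs[i]))[0]-[310,130])*5).round())
B=lambda x,y:f(x,y,7,145,180)
rb=rect(35,86,70)
obs=[(t,rb[0],B(98,68)),(t,rb[1],B(658,178)),(t,rb[2],B(618,408)),(t,rb[3],B(48,290))]
q,r=fitxyyaw(obs,[450,250,0]); print('sort top',q,r.round(1).tolist())
print(proj(s,tf(T(*q),rb)).round(1).tolist())
# tubes: pot tube top z: pot floor 5+190=195
P=lambda x,y:f(x,y,6,420,220)
print('pot tube top',onz(t,P(412,245),195), 'foot guess', onz(t,P(265,312),5), 'pot rim', onz(t,P(282,298),45))
print('stock tubes', onz(t,S(446,138),195), onz(t,S(614,109),195))
G=lambda x,y:f(x,y,5,270,120)
print('plate corners',[onz(t,G(*a),12).round(1).tolist() for a in [(142,57),(427,106),(348,535),(62,485)]])
print('ring', onz(t,G(240,266),147))
E
```

```text
stock top [ 6.18440939e+02 -2.75015407e+02  7.74555407e-02] [[-0.4, -0.1], [0.5, -0.1], [-0.1, 0.2]]
0 [ 62. 371.]
1 [183. 247.]
2 [277. 274.]
3 [160. 400.]
sort top [ 5.60035771e+02  2.80597344e+02 -2.22041384e-01] [[0.3, -0.0], [0.8, 0.0], [-0.6, -0.4], [-0.4, 0.4]]
[[212.8, 311.5], [266.0, 279.6], [282.9, 292.4], [229.3, 326.1]]
pot tube top [ 429.58949683 -287.49191309  195.        ] foot guess [ 430.22555237 -289.40756381    5.        ] pot rim [ 430.71103676 -285.34089751   45.        ]
stock tubes [ 619.55363205 -273.77554542  195.        ] [ 627.94033362 -328.65373156  195.        ]
plate corners [[754.3, 62.9, 12.0], [728.8, -63.6, 12.0], [535.0, -21.6, 12.0], [560.3, 102.4, 12.0]]
ring [619.56805773  25.81571044 147.        ]
```

```bash
cat >> lib.py <<'E'
def triang(obs):
    f=lambda X: np.concatenate([(proj(c,X)[0]-px) for c,px in obs])
    r=least_squares(f,[600,0,100.],x_scale=50); return r.x,r.fun
E
python3 - <<'E'
from lib import *
t=load('top0'); s=load('side0')
f=lambda x,y,k,ox,oy:np.array(((x+.5)/k-.5+ox,(y+.5)/k-.5+oy))
X,r=triang([(t,f(208,393,5,270,120)),(s,f(319,122,5,240,180))]); print('tubetop',X,r)
print('ring side',onz(s,f(235,207,5,240,180),147))
M=gframe(620,25.8,-.2)
print('ring3',tf(M,[0,0,-75]))
foot=tf(M,[0,0,-75])[0]; d=X-foot; print(np.linalg.norm(d),np.degrees(np.arccos(d[2]/np.linalg.norm(d))),np.degrees(np.arctan2(d[1],d[0])),'axis az',180-np.degrees(.2))
g=(0,255,0)
cur=[(tf(M,circ(b/2+w,-z)),col) for b,z in((44,0),(34,40),(26,75),(16,110)) for w,col in((0,(0,255,255)),(6,g))]
pl=rect(100,65,12); 
for c,b,n in((t,(270,120,100,110),'ov_t1.png'),(s,(240,180,100,110),'ov_s1.png')): overlay(c,cur,b,5,n)
E
```

```text
tubetop [547.3894308   41.86449137 238.76159507] [-0.22542665 -0.39724541  0.64727604  0.12851493]
ring side [620.85969808  27.9719746  147.        ]
ring3 [[651.06455251  19.50290346  82.02691597]]
189.2467466228417 34.085441121669774 167.82839015270696 axis az 168.54084409738354
```

View pics/ov_t1.png

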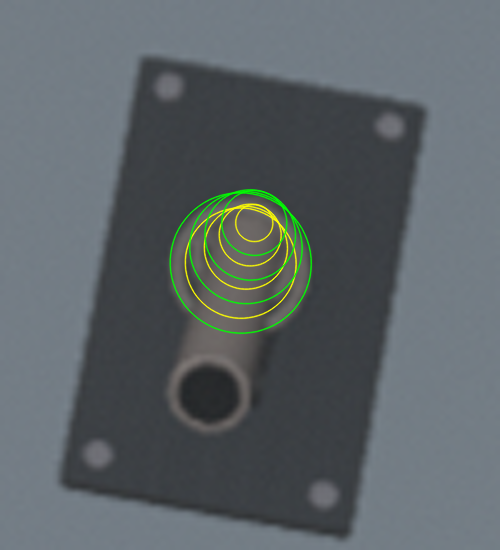

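View pics/ov_s1.png

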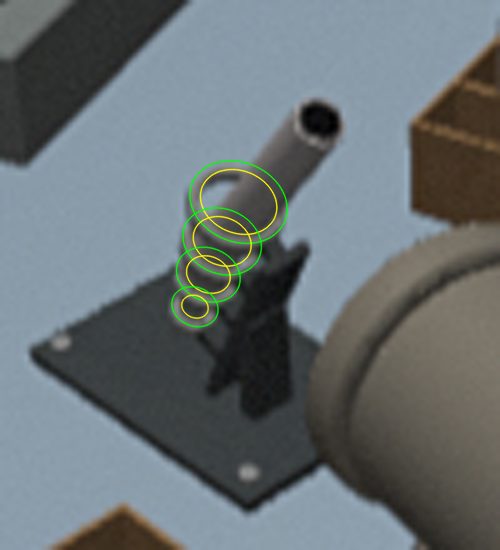

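```bash
cat >> lib.py <<'E'
def frame(z,yhint):
    z=np.array(z,float)/np.linalg.norm(z); y=np.array(yhint,float); y-=z*(y@z); y/=np.linalg.norm(y)
    return np.c_[np.cross(y,z),y,z]
def cur():
    from plant import get_obs
    o=get_obs(); return np.array(o['tool_pos']),R.from_euler('xyz',o['tcp_rot']).as_matrix(),o
def plan(wps,nd=2,start=None):
    """wps: list of (pos,Rm) waypoints (TCP); prints rows"""
    p,Rm=(start if start else cur()[:2]); rows=[]
    for q,Q in wps:
        d=np.linalg.norm(q-p); a=np.degrees(np.linalg.norm(R.from_matrix(Rm.T@Q).as_rotvec()))
        n=0
        n=int(np.ceil(max(d/58,a/7.8,1)))
        for i in range(n):
            k=n-i
            dp=Rm.T@(q-p)/k; rv=R.from_matrix(Rm.T@Q).as_rotvec()/k
            while max(abs(dp))>60 : dp*=.95
            sx=np.round(dp/60,nd); sr=np.round(np.degrees(rv)/8,nd)
            rows.append((sx,sr)); p=p+Rm@(sx*60); Rm=Rm@R.from_rotvec(np.radians(sr*8)).as_matrix()
    for j in range(0,len(rows),8):
        print('xyz',[[float(v)+0 for v in r[0]] for r in rows[j:j+8]]); print('dr',[[float(v)+0 for v in r[1]] for r in rows[j:j+8]])
    print('end',p.round(1))
    return p,Rm
def st():
    p,Rm,o=cur(); print('t',round(o['time'],2),'p',p.round(1),'z',Rm[:,2].round(3),'y',Rm[:,1].round(3),'F',np.round(o['contact_force'],1),'w',round(o['grip_width'],1),'q',np.round(o['joint_positions'],2))
DOWN=lambda yaw: R.from_euler('xyz',[np.pi,0,yaw]).as_matrix()
E
python3 - <<'E'
from lib import *
t=load('top0'); s=load('side0')
M=gframe(620.2,27,-.2); top=np.array([547.4,41.9,238.8]); foot=tf(M,[-1,0,-73])[0]; u=top-foot; u/=np.linalg.norm(u); print(u,foot)
Q=frame(-u,[0,1,0]); c0=(top+foot)/2
Mt=np.eye(4); Mt[:3,:3]=frame(u,[0,1,0]); Mt[:3,3]=top
cu=[(tf(Mt,circ(15,-z)),(0,255,0)) for z in(0,30,60,90)]
for c,b,n in((t,(270,120,100,110),'ov_t2.png'),(s,(240,180,100,110),'ov_s2.png')): overlay(c,cu,b,5,n)
g=top-30*u   # grasp point
tcp=g+3*u
print(tcp, Q); p,Rm=plan([(np.array([400,300,380.]),Q),(tcp+90*u,Q)])
E
```

```text
[-0.5459039   0.11142287  0.83040585] [649.54792248  21.05088159  83.41691328]
[562.13940522  38.89158243 216.379042  ] [[-0.83560912  0.06120731  0.5459039 ]
 [ 0.          0.99377308 -0.11142287]
 [-0.54932449 -0.09310597 -0.83040585]]
xyz [[-0.75, -0.33, -0.31], [-0.77, -0.35, -0.25], [-0.78, -0.38, -0.18], [-0.78, -0.4, -0.11], [-0.77, -0.42, -0.05], [-0.76, -0.44, 0.02], [-0.74, -0.47, 0.09], [-0.15, -0.78, 0.54]]
dr [[0.04, -0.6, -0.21], [0.04, -0.61, -0.2], [0.04, -0.6, -0.21], [0.04, -0.61, -0.2], [0.03, -0.6, -0.21], [0.04, -0.61, -0.2], [0.03, -0.6, -0.21], [0.0, 0.0, 0.0]]
xyz [[-0.15, -0.78, 0.55], [-0.15, -0.78, 0.54], [-0.16, -0.78, 0.55], [-0.15, -0.78, 0.54]]
dr [[0.0, 0.0, 0.0], [0.0, 0.0, 0.0], [0.0, 0.0, 0.0], [0.0, 0.0, 0.0]]
end [512.8  49.2 291.1]
```

View pics/ov_t2.png

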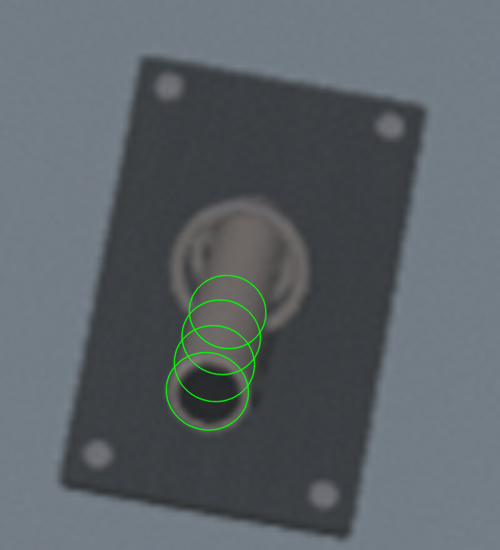

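View pics/ov_s2.png

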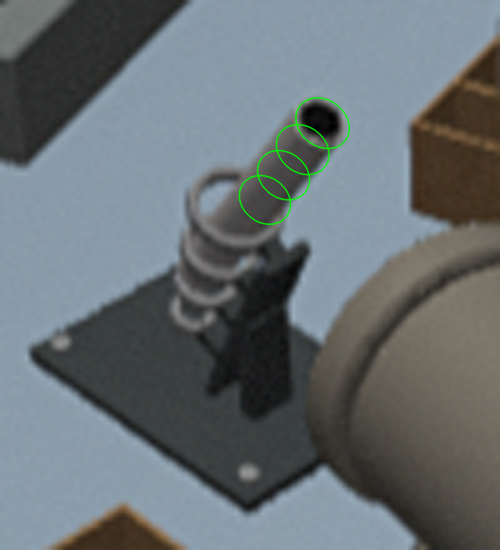

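carry_out --xyz '[[-0.75,-0.33,-0.31],[-0.77,-0.35,-0.25],[-0.78,-0.38,-0.18],[-0.78,-0.4,-0.11],[-0.77,-0.42,-0.05],[-0.76,-0.44,0.02],[-0.74,-0.47,0.09],[-0.15,-0.78,0.54]]' --dr '[[0.04,-0.6,-0.21],[0.04,-0.61,-0.2],[0.04,-0.6,-0.21],[0.04,-0.61,-0.2],[0.03,-0.6,-0.21],[0.04,-0.61,-0.2],[0.03,-0.6,-0.21],[0,0,0]]' --gripper 0.6

```text
time: 1.1
tool_pos: [423.6, 249.9, 364.3]
tcp_rot: [-3.034, 0.586, -3.141]
contact_force: [0.5, -0.3, -0.7]
grip_width: 73.5
```

carry_out --xyz '[[-0.15,-0.78,0.54],[-0.15,-0.78,0.54],[-0.15,-0.78,0.54],[-0.15,-0.78,0.54],[0,0,0]]' --dr '[[0,0,0],[0,0,0],[0,0,0],[0,0,0],[0,0,0]]'

```text
time: 1.72
tool_pos: [511.8, 45.4, 290.1]
tcp_rot: [-3.032, 0.578, 3.134]
contact_force: [-0.5, 0.1, -0.1]
grip_width: 73.5
```

```bash
python3 - <<'E'
from lib import *
from plant import capture
st()
for n in('side','top'):
    c=capture(n); pickle.dump(c,open(f'{n}1.pkl','wb'))
    x,y=(220,120) if n=='side' else (240,100)
    overlay(c,[],(x,y,200,180),4,f'{n}1.png')
E
```

```text
t 1.73 p [511.8  45.4 290.1] z [ 0.542 -0.114 -0.833] y [ 0.067  0.993 -0.092] F [-0.5  0.1 -0.1] w 73.5 q [ 0.01  0.04  1.93 -0.21  0.6  -1.38]
```

View pics/side1.png

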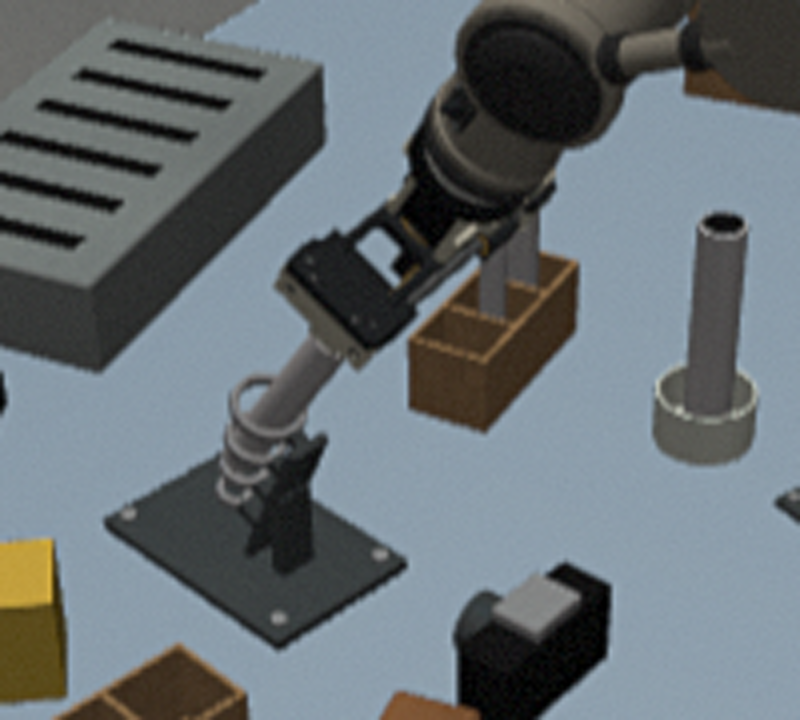

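View pics/top1.png

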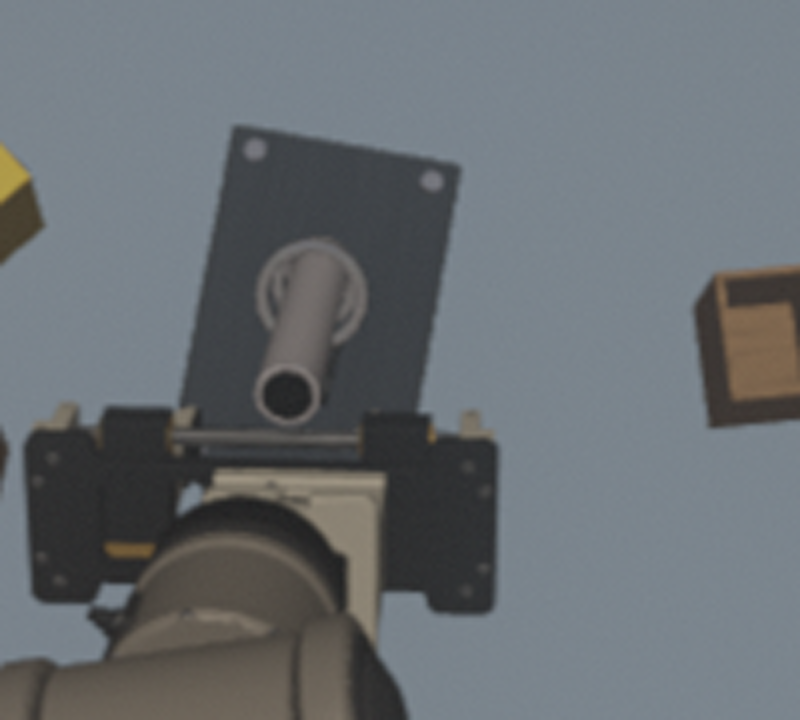

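```bash
python3 - <<'E'
from lib import *
t=load('top1'); s=load('side1')
p,Rm,_=cur()
tips=np.array([p+Rm@[0,sg*36.75,22] for sg in(-1,1)])
print('top tips px crop',((proj(t,tips)-[240,100])*4).round(),'side',((proj(s,tips)-[220,120])*4).round())
P,r=triang([(t,np.array([(412+.5)/6-.5+420,(245+.5)/6-.5+220])),(s,np.array([(722+.5)/4-.5+220,(225+.5)/4-.5+120]))]); print('pot tube top',P,r)
top=np.array([547.4,41.6,238.8]); u=np.array([-0.546,.1114,.8304]); Q=frame(-u,[0,1,0])
plan([(top-27*u,Q)])
E
```

```text
top tips px crop [[359. 428.]
 [193. 425.]] side [[395. 277.]
 [325. 337.]]
pot tube top [ 430.73810701 -287.65118845  193.12383448] [-0.25056552 -0.47802904  0.8509696   0.05557597]
xyz [[-0.01, 0.0, 0.76], [-0.01, 0.0, 0.76]]
dr [[0.0, -0.01, -0.01], [0.0, 0.0, -0.01]]
end [562.2  38.7 216.4]
```

carry_out --xyz '[[0,0,0.5],[0,0,0.5],[0,0,0.5],[0,0,0]]' --dr '[[0,0,0],[0,0,0],[0,0,0],[0,0,0]]'

```text
time: 2.33
tool_pos: [560.3, 41.4, 215.7]
tcp_rot: [-3.032, 0.578, -3.139]
contact_force: [0.5, 0.5, -0.8]
grip_width: 73.1
```

```bash
python3 - <<'E'
from lib import *
from plant import capture
st()
for n in('side','top'):
    c=capture(n); pickle.dump(c,open(f'{n}2.pkl','wb'))
    x,y=(240,150) if n=='side' else (270,120)
    overlay(c,[],(x,y,110,110),5,f'{n}2.png')
E
```

```text
t 2.33 p [560.3  41.4 215.7] z [ 0.543 -0.108 -0.833] y [ 0.058  0.994 -0.092] F [ 0.5  0.5 -0.8] w 73.1 q [-0.01  0.23  1.95 -0.27  0.4  -1.33]
```

View pics/side2.png

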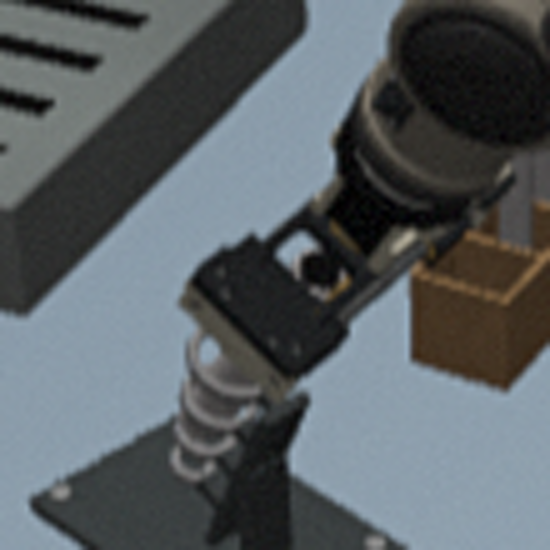

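View pics/top2.png

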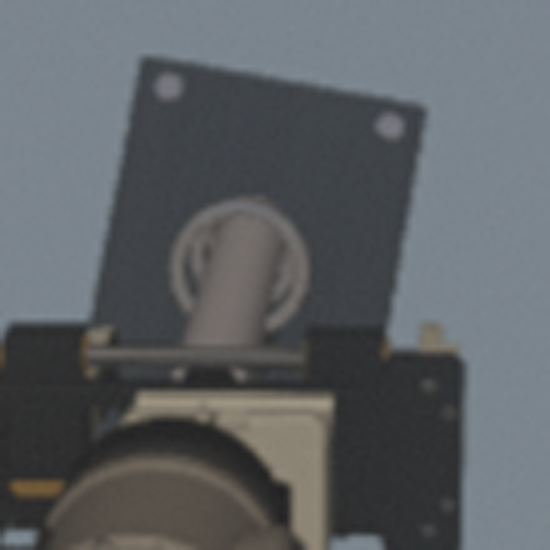

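carry_out --xyz '[[0,0,0],[0,0,0]]' --dr '[[0,0,0],[0,0,0]]'

```text
time: 2.68
tool_pos: [560.8, 40.0, 218.4]
tcp_rot: [-3.032, 0.583, -3.141]
contact_force: [-0.2, 0.6, 1.2]
grip_width: 73.7
```

```bash
python3 - <<'E'
from lib import *
st()
t=load('top2'); s=load('side2')
p,Rm,_=cur()
pts=np.array([p+Rm@[0,sg*36.5,-25] for sg in(-1,1)]+[p+Rm@[0,sg*36.5,22] for sg in(-1,1)])
print('top',((proj(t,pts)-[270,120])*5).round().tolist(),'side',((proj(s,pts)-[240,150])*5).round().tolist())
E
```

```text
t 2.67 p [560.8  40.  218.4] z [ 0.547 -0.109 -0.83 ] y [ 0.06   0.994 -0.091] F [-0.2  0.6  1.2] w 73.7 q [-0.01  0.22  1.95 -0.27  0.4  -1.33]
top [[302.0, 391.0], [103.0, 388.0], [310.0, 348.0], [117.0, 345.0]] side [[362.0, 235.0], [276.0, 308.0], [330.0, 276.0], [246.0, 349.0]]
```

carry_out --xyz '[[0,0,0],[0,0,0],[0,0,0],[0,0,0],[0,0,0]]' --dr '[[0,0,0],[0,0,0],[0,0,0],[0,0,0],[0,0,0]]' --gripper -1

```text
time: 3.3
tool_pos: [560.9, 39.6, 217.2]
tcp_rot: [-3.032, 0.581, 3.141]
contact_force: [-1.0, -0.1, 1.5]
grip_width: 29.9
```

```bash
cat >> lib.py <<'E'
# log of sent rows: list of (xyz,dr)
import json,os
LOG='log.json'
def logged(rows=None):
    L=json.load(open(LOG)) if os.path.exists(LOG) else []
    if rows: L+=rows; json.dump(L,open(LOG,'w'))
    return L
def cmd():
    p=np.array([125.185,509.874,248.741]); Rm=R.from_euler('xyz',[np.pi,0,1.184+.146+np.pi/2]).as_matrix()
    for x,r in logged():
        p=p+Rm@(np.array(x)*60); Rm=Rm@R.from_rotvec(np.radians(np.array(r)*8)).as_matrix()
    return p,Rm
def add(xyz,dr=None):
    logged([(x,(dr[i] if dr else [0,0,0])) for i,x in enumerate(xyz)])
E
python3 - <<'E'
from lib import *
add([[-0.75, -0.33, -0.31], [-0.77, -0.35, -0.25], [-0.78, -0.38, -0.18], [-0.78, -0.4, -0.11], [-0.77, -0.42, -0.05], [-0.76, -0.44, 0.02], [-0.74, -0.47, 0.09], [-0.15, -0.78, 0.54]],[[0.04, -0.6, -0.21], [0.04, -0.61, -0.2], [0.04, -0.6, -0.21], [0.04, -0.61, -0.2], [0.03, -0.6, -0.21], [0.04, -0.61, -0.2], [0.03, -0.6, -0.21], [0, 0, 0]])
add([[-0.15, -0.78, 0.54]]*4); add([[0,0,.5]]*3)
p,Rm=cmd(); print(p,Rm[:,2],Rm[:,1]); st()
E
```

```text
[560.83920137  39.66976309 217.29090461] [ 0.54588879 -0.10976227 -0.83063691] [ 0.06051146  0.99395783 -0.09157617]
t 3.3 p [560.9  39.6 217.2] z [ 0.546 -0.11  -0.831] y [ 0.061  0.994 -0.092] F [-1.  -0.1  1.5] w 29.9 q [-0.01  0.22  1.95 -0.27  0.4  -1.33]
```

carry_out --xyz '[[0,0,-0.2],[0,0,-0.3],[0,0,-0.3]]' --dr '[[0,0,0],[0,0,0],[0,0,0]]'

```text
time: 3.68
tool_pos: [533.7, 45.1, 257.6]
tcp_rot: [-3.032, 0.58, 3.141]
contact_force: [0.0, -0.0, -0.8]
grip_width: 29.3
```

carry_out --xyz '[[0,0,-0.3],[0,0,-0.3],[0,0,-0.4],[0,0,-0.4]]' --dr '[[0,0,0],[0,0,0],[0,0,0],[0,0,0]]'

```text
time: 4.18
tool_pos: [487.4, 54.4, 327.5]
tcp_rot: [-3.032, 0.58, 3.141]
contact_force: [0.6, -0.1, -1.3]
grip_width: 29.9
```

```bash
python3 - <<'E'
from lib import *
from plant import capture
add([[0,0,-.2]]+[[0,0,-.3]]*4+[[0,0,-.4]]*2)
p,Rm=cmd(); print(p);st()
for n in('side','top'):
    c=capture(n); pickle.dump(c,open(f'{n}3.pkl','wb'))
    x,y=(230,120) if n=='side' else (250,100)
    overlay(c,[],(x,y,150,140),5,f'{n}3.png')
E
```

```text
[488.7818808   54.15838329 326.93497621]
t 4.17 p [487.4  54.4 327.5] z [ 0.545 -0.109 -0.831] y [ 0.06   0.994 -0.091] F [ 0.6 -0.1 -1.3] w 29.9 q [ 0.03 -0.04  1.91 -0.2   0.71 -1.39]
```

View pics/side3.png

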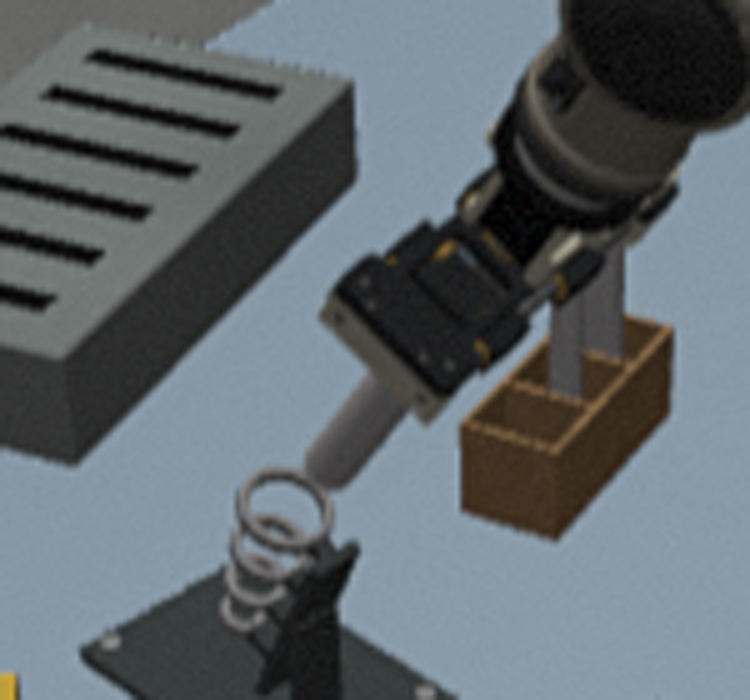

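View pics/top3.png

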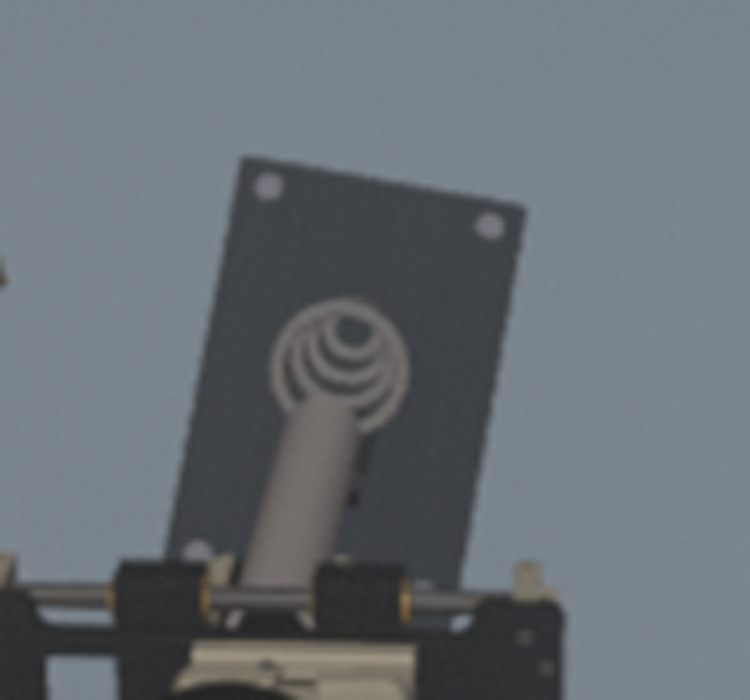

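```bash
python3 - <<'E'
from lib import *
Q=DOWN(np.pi/2+.0775)
p,Rm=plan([(np.array([570,-120,350.]),Q),(np.array([614.3,-221.2,320.]),Q)],start=cmd())
E
```

```text
xyz [[-0.11, -0.24, 0.06], [-0.14, -0.22, 0.06], [-0.17, -0.2, 0.06], [-0.19, -0.18, 0.06], [-0.22, -0.15, 0.05], [-0.23, -0.12, 0.05], [-0.25, -0.09, 0.04], [-0.26, -0.06, 0.03]]
dr [[0.21, 0.33, 0.84], [0.21, 0.33, 0.84], [0.2, 0.33, 0.84], [0.2, 0.32, 0.85], [0.21, 0.32, 0.84], [0.21, 0.33, 0.85], [0.2, 0.33, 0.84], [0.2, 0.32, 0.85]]
xyz [[-0.27, -0.03, 0.02], [-0.27, 0.0, 0.01], [-0.27, 0.03, 0.0], [-0.25, 0.07, -0.02], [-0.87, 0.3, 0.25], [-0.87, 0.31, 0.25]]
dr [[0.21, 0.32, 0.84], [0.2, 0.33, 0.85], [0.21, 0.32, 0.84], [0.2, 0.33, 0.85], [0.0, 0.0, 0.0], [0.0, 0.0, 0.0]]
end [ 614.6 -221.1  319.8]
```

carry_out --xyz '[[-0.11,-0.24,0.06],[-0.14,-0.22,0.06],[-0.17,-0.2,0.06],[-0.19,-0.18,0.06],[-0.22,-0.15,0.05],[-0.23,-0.12,0.05],[-0.25,-0.09,0.04],[-0.26,-0.06,0.03]]' --dr '[[0.21,0.33,0.84],[0.21,0.33,0.84],[0.2,0.33,0.84],[0.2,0.32,0.85],[0.21,0.32,0.84],[0.21,0.33,0.85],[0.2,0.33,0.84],[0.2,0.32,0.85]]'

```text
time: 5.28
tool_pos: [542.9, -62.3, 341.3]
tcp_rot: [3.073, 0.198, 2.111]
contact_force: [0.2, -0.3, -0.8]
grip_width: 29.6
```

carry_out --xyz '[[-0.27,-0.03,0.02],[-0.27,0,0.01],[-0.27,0.03,0],[-0.25,0.07,-0.02],[-0.87,0.3,0.25],[-0.87,0.31,0.25],[0,0,0],[0,0,0]]' --dr '[[0.21,0.32,0.84],[0.2,0.33,0.85],[0.21,0.32,0.84],[0.2,0.33,0.85],[0,0,0],[0,0,0],[0,0,0],[0,0,0]]'

```text
time: 6.28
tool_pos: [614.5, -221.1, 318.6]
tcp_rot: [-3.141, -0.002, 1.648]
contact_force: [0.1, 0.4, -0.7]
grip_width: 29.5
```

```bash
python3 - <<'E'
from lib import *
from plant import capture
add([[-0.11, -0.24, 0.06], [-0.14, -0.22, 0.06], [-0.17, -0.2, 0.06], [-0.19, -0.18, 0.06], [-0.22, -0.15, 0.05], [-0.23, -0.12, 0.05], [-0.25, -0.09, 0.04], [-0.26, -0.06, 0.03]],[[0.21, 0.33, 0.84], [0.21, 0.33, 0.84], [0.2, 0.33, 0.84], [0.2, 0.32, 0.85], [0.21, 0.32, 0.84], [0.21, 0.33, 0.85], [0.2, 0.33, 0.84], [0.2, 0.32, 0.85]])
add([[-0.27, -0.03, 0.02], [-0.27, 0, 0.01], [-0.27, 0.03, 0], [-0.25, 0.07, -0.02], [-0.87, 0.3, 0.25], [-0.87, 0.31, 0.25]],[[0.21, 0.32, 0.84], [0.2, 0.33, 0.85], [0.21, 0.32, 0.84], [0.2, 0.33, 0.85], [0, 0, 0], [0, 0, 0]])
p,Rm=cmd(); print(p,Rm[:,2]);st()
for n in('side','top'):
    c=capture(n); pickle.dump(c,open(f'{n}4.pkl','wb'))
    x,y=(290,80) if n=='side' else (390,90)
    overlay(c,[],(x,y,150,140),5,f'{n}4.png')
E
```

```text
[ 614.55869692 -221.07414491  319.82860227] [ 6.20121654e-04  2.97205191e-04 -9.99999764e-01]
t 6.28 p [ 614.5 -221.1  318.6] z [-0.001  0.002 -1.   ] y [ 0.997  0.077 -0.001] F [ 0.1  0.4 -0.7] w 29.5 q [-0.46  0.56  0.99  0.    1.6  -0.54]
```

View pics/side4.png

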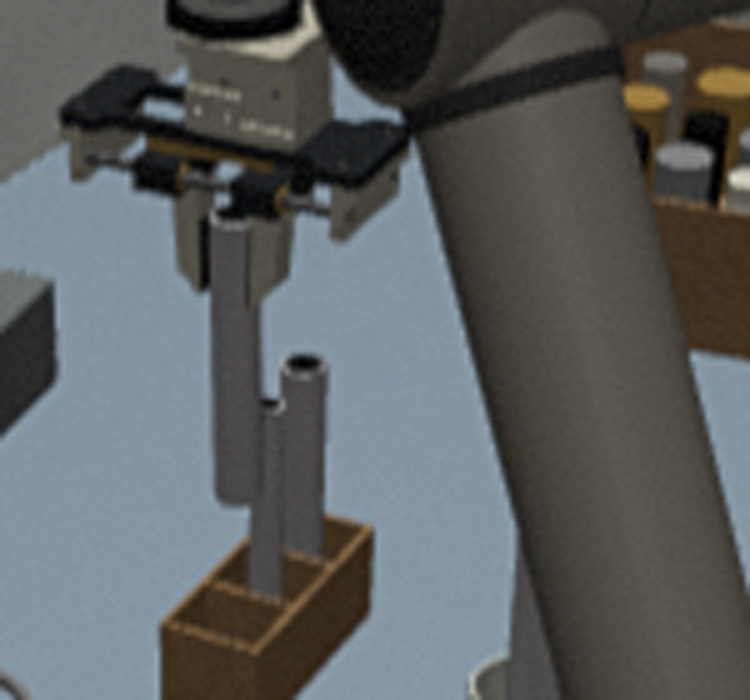

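View pics/top4.png

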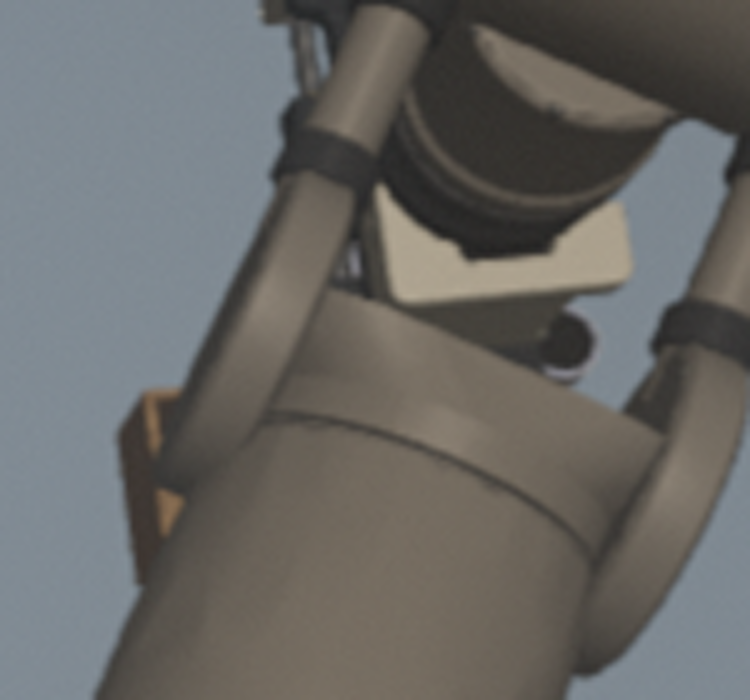

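```bash
python3 - <<'E'
from lib import *
s=load('side4')
p,Rm=cmd()
cu=[(circ(15,0)+p+[0,0,d],(0,255,0)) for d in(-164.6,25.4)]+[(tf(T(618.44,-275.0,.0775),np.vstack([rect(35,83,70),rect(35,83,70)[:1]])),(0,255,255))]
overlay(s,cu,(290,80,150,140),5,'side4o.png')
E
```

```text
(no output)
```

View pics/side4o.png

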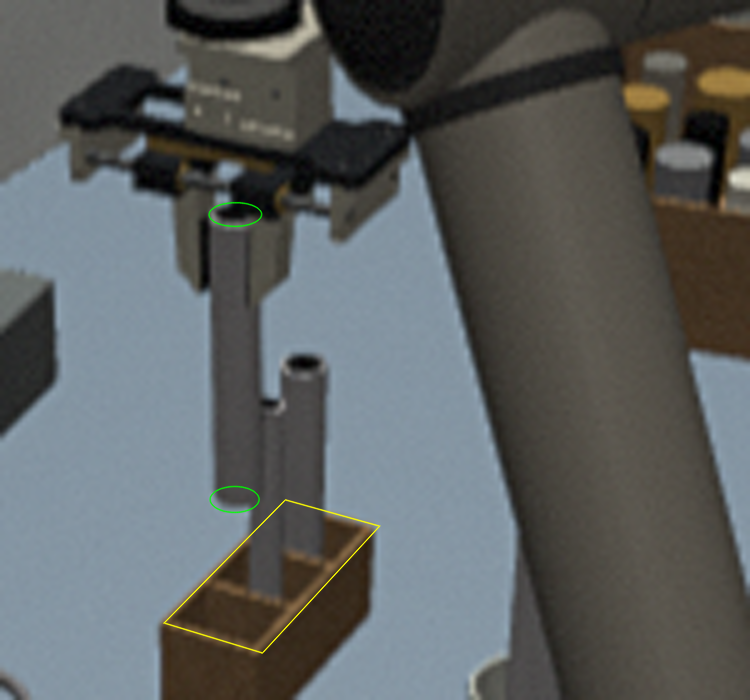

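carry_out --xyz '[[0.03,0,0.5],[0,0,0.6],[0,0,0.6],[0,0,0.5],[0,0,0.1],[0,0,0]]' --dr '[[0,0,0],[0,0,0],[0,0,0],[0,0,0],[0,0,0],[0,0,0]]'

```text
time: 7.12
tool_pos: [615.0, -218.8, 183.1]
tcp_rot: [3.139, 0.001, 1.649]
contact_force: [0.4, -0.6, -0.6]
grip_width: 29.4
```

```bash
python3 - <<'E'
from lib import *
from plant import capture
add([[0.03, 0, 0.5], [0, 0, 0.6], [0, 0, 0.6], [0, 0, 0.5], [0, 0, 0.1]])
p,Rm=cmd(); print(p);st()
n='side'; c=capture(n); pickle.dump(c,open(f'{n}5.pkl','wb'))
overlay(c,[],(290,80,150,140),5,f'{n}5.png')
E
```

```text
[ 614.50540271 -219.23849563  181.82908215]
t 7.12 p [ 615.  -218.8  183.1] z [ 0.002 -0.    -1.   ] y [0.997 0.078 0.002] F [ 0.4 -0.6 -0.6] w 29.4 q [-0.46  0.63  1.23  0.    1.28 -0.54]
```

View pics/side5.png

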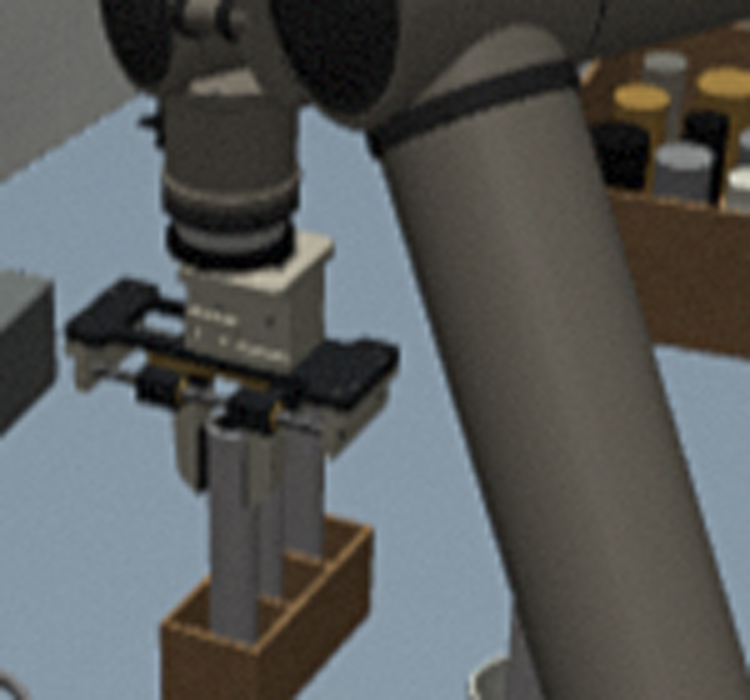

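carry_out --xyz '[[0,0,0.08],[0,0,0.06],[0,0,0.04],[0,0,0]]' --dr '[[0,0,0],[0,0,0],[0,0,0],[0,0,0]]'

```text
time: 7.68
tool_pos: [614.4, -219.2, 170.7]
tcp_rot: [3.141, -0.001, 1.648]
contact_force: [0.1, 0.8, -1.7]
grip_width: 30.0
```

carry_out --xyz '[[0,0,0.02],[0,0,0.02],[0,0,0]]' --dr '[[0,0,0],[0,0,0],[0,0,0]]'

```text
time: 8.05
tool_pos: [614.5, -219.2, 168.5]
tcp_rot: [3.141, -0.0, 1.648]
contact_force: [0.5, 0.3, -1.9]
grip_width: 29.4
```

carry_out --xyz '[[0,0,0.02],[0,0,0.02],[0,0,0]]' --dr '[[0,0,0],[0,0,0],[0,0,0]]'

```text
time: 8.43
tool_pos: [614.8, -219.5, 168.1]
tcp_rot: [3.139, 0.001, 1.648]
contact_force: [-0.9, 0.5, 8.5]
grip_width: 29.4
```

carry_out --xyz '[[0,0,0],[0,0,0],[0,0,0],[0,0,0],[0,0,-0.2],[0,0,-0.6],[0,0,-0.9],[0,0,-0.9]]' --dr '[[0,0,0],[0,0,0],[0,0,0],[0,0,0],[0,0,0],[0,0,0],[0,0,0],[0,0,0]]' --gripper 0.4

```text
time: 9.43
tool_pos: [614.2, -219.2, 324.7]
tcp_rot: [3.14, 0.0, 1.648]
contact_force: [0.5, -1.1, -0.0]
grip_width: 64.2
```

```bash
python3 - <<'E'
from lib import *
from plant import capture
add([[0, 0, 0.08], [0, 0, 0.06], [0, 0, 0.04],[0,0,.02],[0,0,.02],[0,0,.02],[0,0,.02],[0, 0, -0.2], [0, 0, -0.6], [0, 0, -0.9], [0, 0, -0.9]])
p,Rm=cmd(); print(p);st()
for n in('side','top'):
    c=capture(n); pickle.dump(c,open(f'{n}6.pkl','wb'))
    x,y=(290,80) if n=='side' else (390,120)
    overlay(c,[],(x,y,150,140),5,f'{n}6.png')
# move to above the pot tube: yaw so that next, jaws lie in gauge lean plane after tilt
E
```

```text
[ 614.41833763 -219.28022324  322.22904896]
t 9.43 p [ 614.2 -219.2  324.7] z [ 0.001  0.    -1.   ] y [0.997 0.077 0.001] F [ 0.5 -1.1 -0. ] w 64.2 q [-0.46  0.55  0.98  0.    1.61 -0.54]
```

View pics/side6.png

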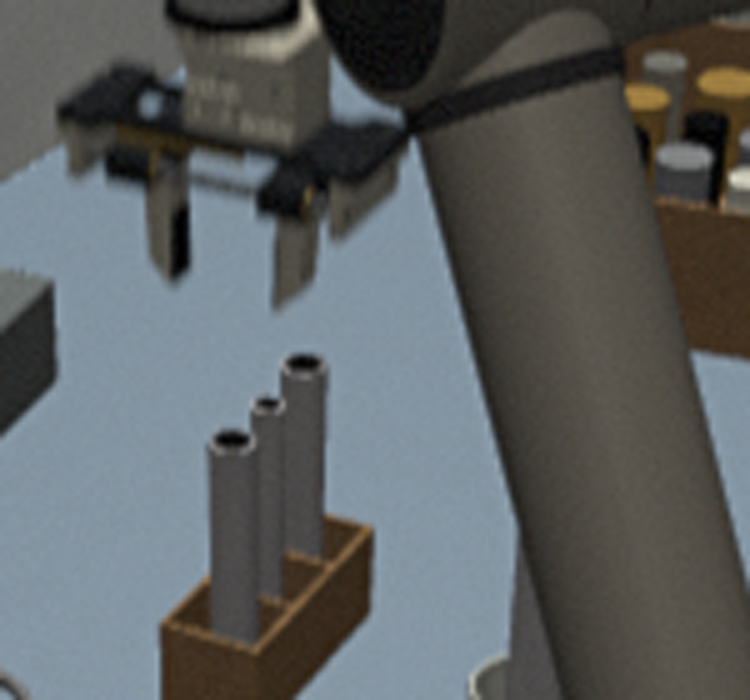

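View pics/top6.png

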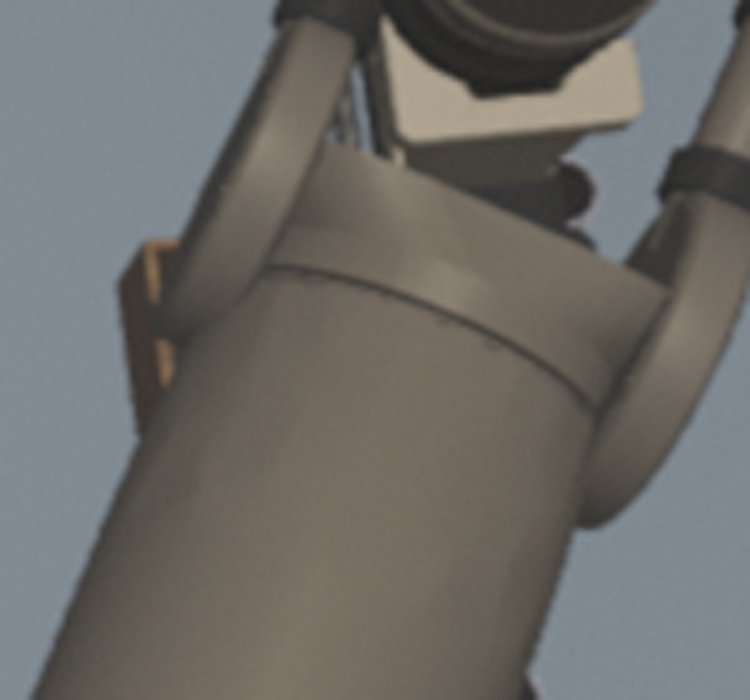

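```bash
python3 - <<'E'
from lib import *
s=load('side1'); t=load('top0')
print('side',onz(s,((722+.5)/4-.5+220,(225+.5)/4-.5+120),195),'top',onz(t,((412+.5)/6-.5+420,(245+.5)/6-.5+220),195))
# check side calibration vs known placed tube top: (614.5,-219.2, z 195)
s6=load('side6'); print('placed tube predicted crop',((proj(s6,[[614.5,-219.2,195]])-[290,80]+.5)*5-.5))
cu=[(circ(19,195)+[430,-287,0],(0,255,0)),(circ(40,45)+[430,-287,0],(0,255,255))]
overlay(s,cu,(370,140,80,110),6,'s_potov.png'); overlay(t,cu,(420,220,120,100),6,'t_potov.png')
plan([(np.array([430.3,-287,300.]),DOWN(1.37))],start=cmd())
E
```

```text
side [ 431.68113152 -283.78102735  195.        ] top [ 429.58949683 -287.49191309  195.        ]
placed tube predicted crop [[232.68279943 443.89311068]]
xyz [[-0.22, -0.79, 0.09], [-0.28, -0.77, 0.09], [-0.33, -0.75, 0.09], [-0.38, -0.72, 0.1]]
dr [[0.0, 0.0, 0.5], [0.0, 0.0, 0.5], [0.0, 0.0, 0.5], [0.0, 0.0, 0.49]]
end [ 430.1 -287.1  299.9]
```

View pics/s_potov.png

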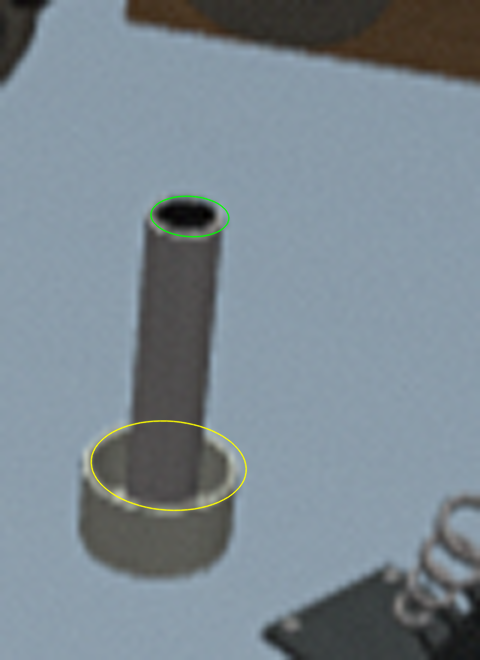

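View pics/t_potov.png

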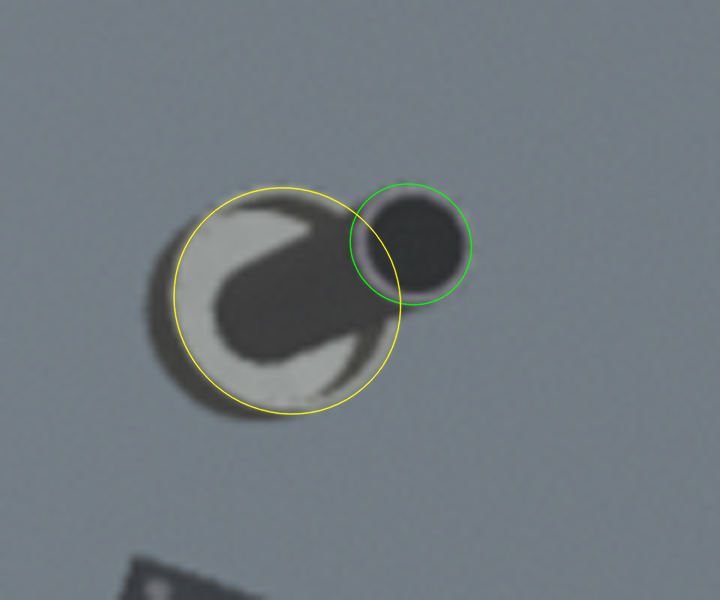

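carry_out --xyz '[[-0.22,-0.79,0.09],[-0.28,-0.77,0.09],[-0.33,-0.75,0.09],[-0.36,-0.72,0.1],[0,0,0],[0,0,0]]' --dr '[[0,0,0.5],[0,0,0.5],[0,0,0.5],[0,0,0.5],[0,0,0],[0,0,0]]' --gripper 0.6

```text
time: 10.28
tool_pos: [430.7, -286.1, 300.5]
tcp_rot: [3.139, -0.0, 1.369]
contact_force: [0.4, -0.5, -0.2]
grip_width: 73.2
```

```bash
python3 - <<'E'
from lib import *
from plant import capture
add([[-0.22, -0.79, 0.09], [-0.28, -0.77, 0.09], [-0.33, -0.75, 0.09], [-0.36, -0.72, 0.1]],[[0, 0, 0.5]]*4)
p,Rm=cmd(); print(p,Rm[:,0],Rm[:,1]);st()
for n in('side','top'):
    c=capture(n); pickle.dump(c,open(f'{n}7.pkl','wb'))
    x,y=(300,80) if n=='side' else (390,120)
    overlay(c,[(circ(15,195)+[614.5,-219.2,0],(0,255,0))],(x,y,150,140),5,f'{n}7.png')
E
```

```text
[ 430.30005945 -285.90512973  299.89506668] [2.00653881e-01 9.79662109e-01 4.15590579e-04] [ 9.79662001e-01 -2.00654092e-01  5.47874312e-04]
t 10.28 p [ 430.7 -286.1  300.5] z [ 0.002 -0.    -1.   ] y [ 0.98  -0.201  0.002] F [ 0.4 -0.5 -0.2] w 73.2 q [-0.74  0.29  1.45  0.    1.4  -0.53]
```

View pics/side7.png

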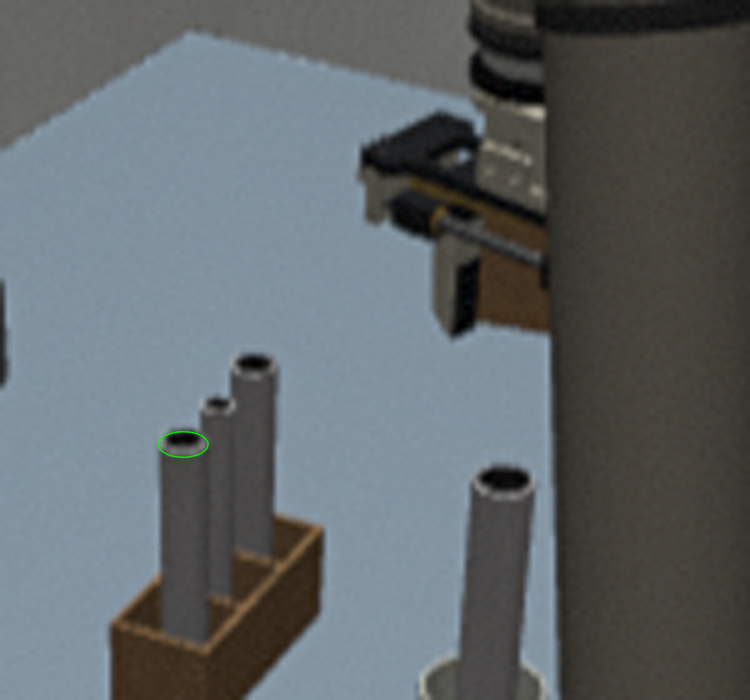

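View pics/top7.png

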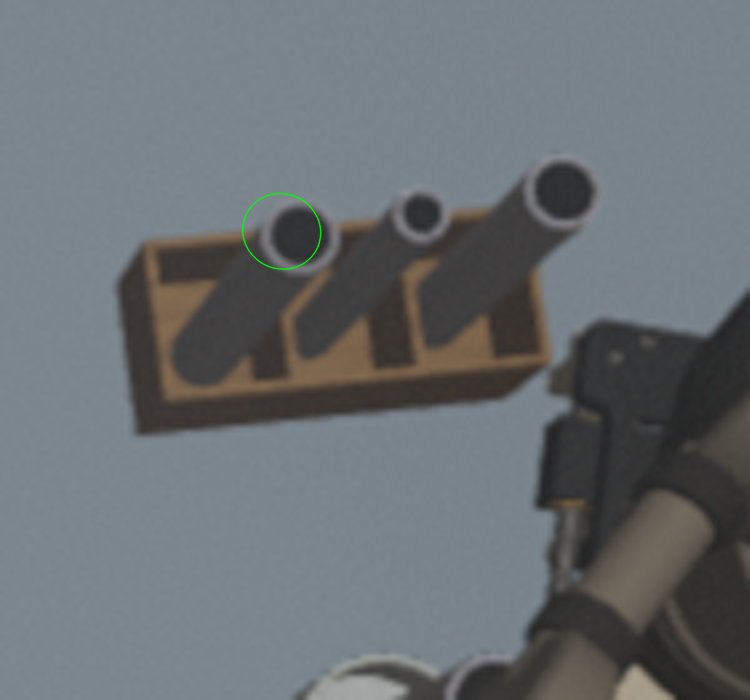

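```bash
python3 - <<'E'
from lib import *
t=load('top7'); s=load('side7')
B=T(618.44,-275.0,.0775)
c=lambda M,P:tf(M,np.vstack([P,P[:1]]))
cu=[(c(B,rect(35,83,70)),(0,255,255)),(c(B,rect(31,25,5)+[0,54,0]),(255,255,0)),(c(B,rect(31,25,5)+[0,0,0]),(255,255,0)),(circ(15,5)+[614.5,-219.2,0],(0,255,0)),(circ(15,195)+[614.5,-219.2,0],(0,255,0)),(circ(11,195)+[619,-275,0],(0,0,255)),(circ(11,5)+[619,-275,0],(0,0,255))]
overlay(t,cu,(400,130,120,90),6,'top7b.png')
overlay(s,cu,(310,130,80,110),6,'side7b.png')
E
```

```text
(no output)
```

View pics/top7b.png

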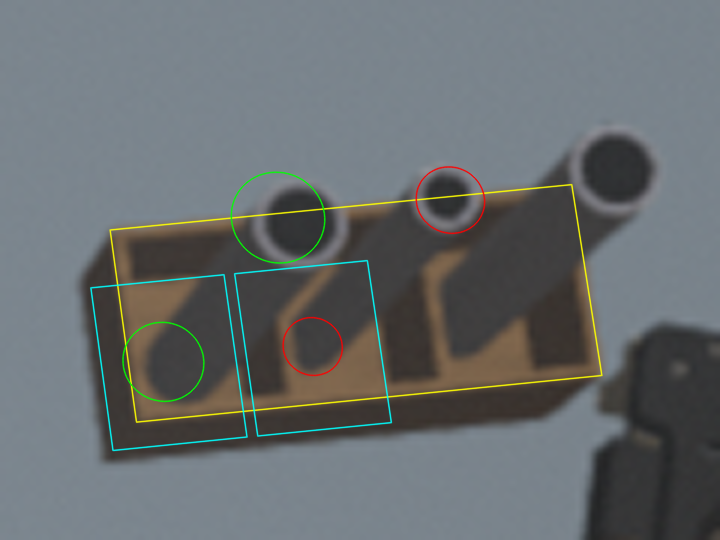

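View pics/side7b.png

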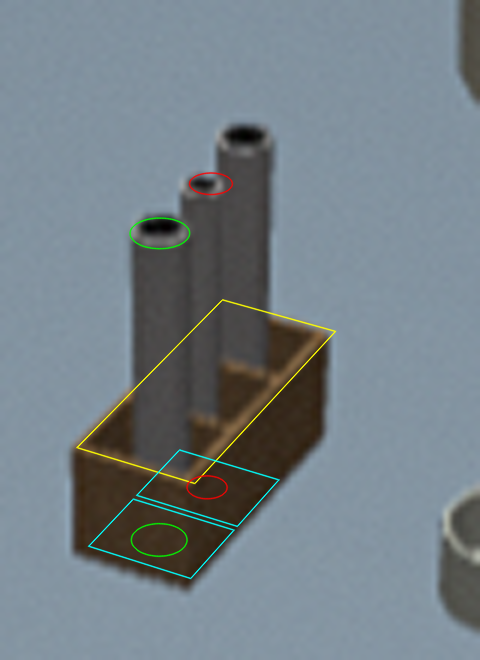

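```bash
python3 - <<'E'
from lib import *
t=load('top7'); s=load('side7')
f=lambda x,y,ox,oy,k=6:np.array([(x+.5)/k-.5+ox,(y+.5)/k-.5+oy])
for nm,a,b in (('placed',(300,223),(159,228)),('slim',(448,195),(206,184)),('third',(615,170),(245,136))):
    A=f(*a,400,130);B=f(*b,310,130)
    X,r=triang([(t,A),(s,B)]); print(nm,X.round(1),r.round(2),'top',onz(t,A,195).round(1),'side',onz(s,B,195).round(1))
for n in '7654': 
    for c in('top','side'):
        try: print(n,c,np.abs(load(c+n)['pose']-load(c+'0')['pose']).max())
        except Exception as e: pass
E
```

```text
placed [ 614.2 -225.9  193.8] [-0.41 -0.74  1.33  0.21] top [ 612.4 -226.3  195. ] side [ 617.2 -223.1  195. ]
slim [ 621.  -274.7  194. ] [-0.04 -0.08  0.14  0.02] top [ 620.5 -274.5  195. ] side [ 620.5 -273.1  195. ]
third [ 628.7 -329.   193.8] [-0.21 -0.38  0.69  0.1 ] top [ 627.6 -329.   195. ] side [ 629.8 -326.5  195. ]
7 top 0.0
7 side 0.0
6 top 0.0
6 side 0.0
5 side 0.0
4 top 0.0
4 side 0.0
```

carry_out --xyz '[[0,0,0.5],[0,0,0.6],[0,0,0.6],[0,0,0.4],[0,0,0.06],[0,0,0],[0,0,0]]' --dr '[[0,0,0],[0,0,0],[0,0,0],[0,0,0],[0,0,0],[0,0,0],[0,0,0]]'

```text
time: 11.25
tool_pos: [431.1, -286.2, 171.4]
tcp_rot: [3.139, 0.001, 1.369]
contact_force: [0.3, -0.9, 0.3]
grip_width: 73.7
```

```bash
python3 - <<'E'
from lib import *
from plant import capture
add([[0,0,.5],[0,0,.6],[0,0,.6],[0,0,.4],[0,0,.06]])
p,Rm=cmd(); print(p);st()
def fin(sg,w): # finger tip pad outline (inner face) at tip
    return np.array([p+Rm@[a,sg*w/2,b] for a,b in((-9.5,22),(9.5,22),(9.5,-16),(-9.5,-16),(-9.5,22))])
for n in('side','top'):
    c=capture(n); pickle.dump(c,open(f'{n}8.pkl','wb'))
    x,y=(330,100) if n=='side' else (410,200)
    overlay(c,[],(x,y,130,120),6,f'{n}8.png')
    overlay(c,[(fin(1,73.5),(0,255,0)),(fin(-1,73.5),(0,255,255))],(x,y,130,120),6,f'{n}8o.png')
E
```

```text
[ 430.38042721 -285.86661194  170.29509732]
t 11.25 p [ 431.1 -286.2  171.4] z [ 0.002 -0.001 -1.   ] y [ 0.98  -0.2    0.003] F [ 0.3 -0.9  0.3] w 73.7 q [-0.73  0.4   1.66  0.    1.07 -0.53]
```

View pics/side8.png

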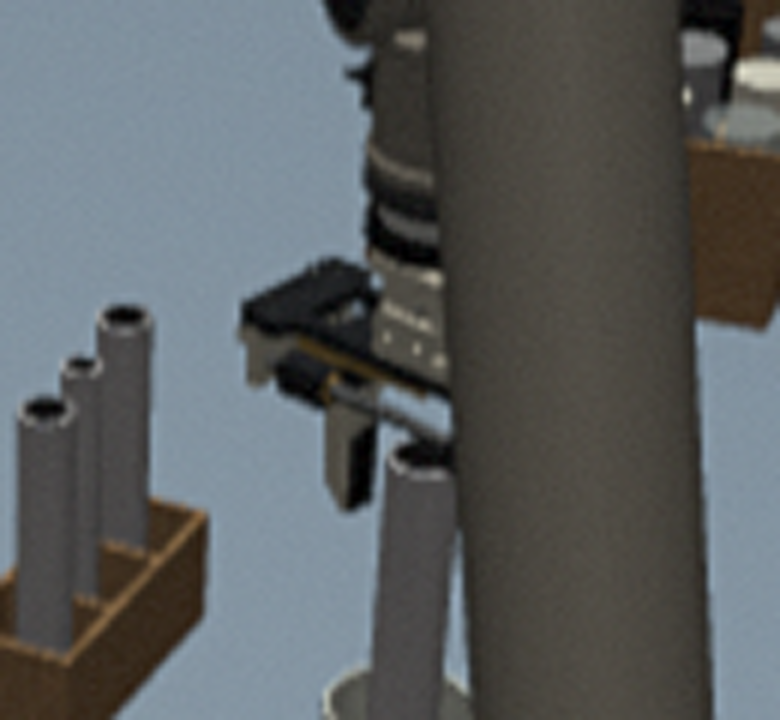

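View pics/side8o.png

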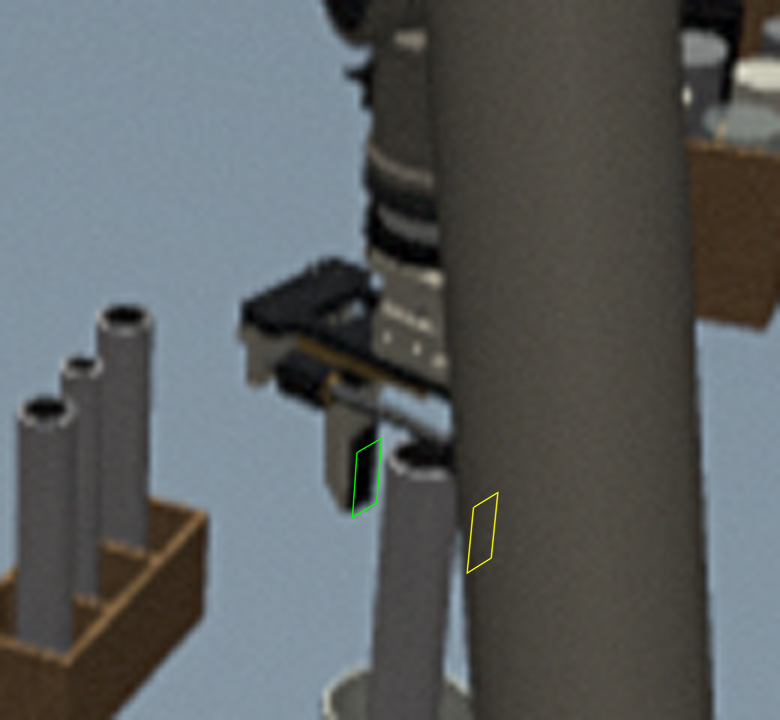

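View pics/top8o.png

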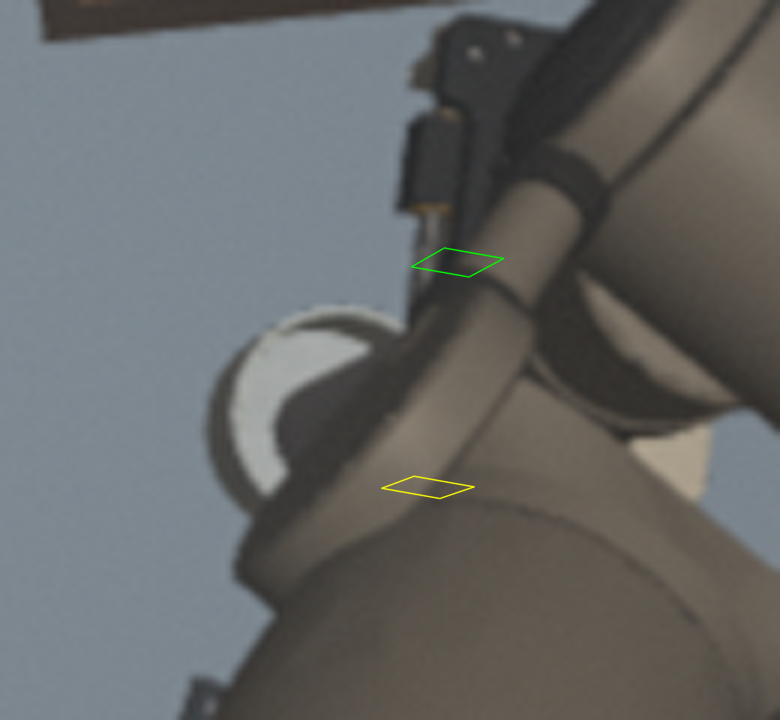

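carry_out --xyz '[[-0.015,0,0],[0,0,0],[0,0,0],[0,0,0]]' --dr '[[0,0,0],[0,0,0],[0,0,0],[0,0,0]]' --gripper -1

```text
time: 11.85
tool_pos: [430.2, -286.8, 170.3]
tcp_rot: [3.141, -0.0, 1.369]
contact_force: [-1.1, 0.1, 0.8]
grip_width: 37.8
```

```bash
python3 - <<'E'
from lib import *
add([[-.015,0,0]])
st()
p,Rm=cmd()
M=gframe(620.2,27.5,-.2); u=M[:3,2]; o=M[:3,3]
Q=frame(-u,[1,-.2,0]); print(u,Q)
L=165.3  # tcp to foot
tgt=o+u*(L+45)
print('pre',tgt)
mid=np.array([470,-120,360.])
plan([(p+[0,0,130],Rm)],start=(p,Rm))
plan([(mid,Q),(tgt,Q)],start=(p+[0,0,130],Rm))
E
```

```text
t 11.85 p [ 430.2 -286.8  170.3] z [ 0.001  0.    -1.   ] y [ 0.98  -0.201  0.001] F [-1.1  0.1  0.8] w 37.8 q [-0.74  0.41  1.66  0.    1.07 -0.54]
[-0.41419403  0.08396129  0.90630779] [[ 0.19611599  0.88880922  0.41419403]
 [ 0.98057995 -0.17723842 -0.08396129]
 [-0.00121447  0.42261652 -0.90630779]]
pre [533.09499475  45.15705871 340.59652761]
xyz [[0.0, 0.0, -0.72], [0.0, 0.0, -0.72], [0.0, 0.0, -0.73]]
dr [[0.0, 0.0, 0.0], [0.0, 0.0, 0.0], [0.0, 0.0, 0.0]]
end [ 430.1 -286.8  300.5]
xyz [[0.71, 0.02, -0.25], [0.72, 0.05, -0.24], [0.71, 0.08, -0.24], [0.72, 0.11, -0.23], [0.73, 0.08, 0.13], [0.72, 0.08, 0.12], [0.73, 0.07, 0.13], [0.72, 0.08, 0.12]]
dr [[-0.78, 0.0, -0.01], [-0.78, 0.0, -0.01], [-0.78, 0.0, -0.01], [-0.78, 0.0, -0.01], [0.0, 0.0, 0.0], [0.0, 0.0, 0.0], [0.0, 0.0, 0.0], [0.0, -0.01, 0.0]]
end [533.1  45.1 340.8]
```

carry_out --xyz '[[0,0,-0.4],[0,0,-0.8],[0,0,-0.97]]' --dr '[[0,0,0],[0,0,0],[0,0,0]]'

```text
time: 12.22
tool_pos: [429.5, -286.3, 300.6]
tcp_rot: [-3.139, -0.002, 1.369]
contact_force: [1.2, 0.4, -2.4]
grip_width: 38.0
```

carry_out --xyz '[[0.71,0.02,-0.25],[0.72,0.05,-0.24],[0.71,0.08,-0.24],[0.72,0.11,-0.23],[0.73,0.08,0.13],[0.72,0.08,0.12],[0.73,0.07,0.13],[0.5,0.08,0.12]]' --dr '[[-0.78,0,-0.01],[-0.78,0,-0.01],[-0.78,0,-0.01],[-0.78,0,-0.01],[0,0,0],[0,0,0],[0,0,0],[0,-0.01,0]]'

```text
time: 13.22
tool_pos: [530.2, 34.1, 340.1]
tcp_rot: [2.707, 0.002, 1.375]
contact_force: [0.1, -0.8, -2.1]
grip_width: 37.5
```

carry_out --xyz '[[0.22,0,0],[0,0,0],[0,0,0]]' --dr '[[0,0,0],[0,0,0],[0,0,0]]'

```text
time: 13.6
tool_pos: [532.7, 44.6, 340.6]
tcp_rot: [2.706, 0.002, 1.373]
contact_force: [-0.5, 1.1, -2.9]
grip_width: 37.8
```

```bash
python3 - <<'E'
from lib import *
from plant import capture
add([[0,0,-.4],[0,0,-.8],[0,0,-.97]])
add([[0.71, 0.02, -0.25], [0.72, 0.05, -0.24], [0.71, 0.08, -0.24], [0.72, 0.11, -0.23], [0.73, 0.08, 0.13], [0.72, 0.08, 0.12], [0.73, 0.07, 0.13], [0.5, 0.08, 0.12],[.22,0,0]],[[-0.78, 0, -0.01]]*4+[[0,0,0]]*3+[[0,-.01,0],[0,0,0]])
p,Rm=cmd(); print(p,Rm[:,2]);st()
for n in('side','top'):
    c=capture(n); pickle.dump(c,open(f'{n}9.pkl','wb'))
    x,y=(230,130) if n=='side' else (260,110)
    overlay(c,[],(x,y,125,115),6,f'{n}9.png')
E
```

```text
[533.02236777  45.06043832 340.96336805] [ 0.41393022 -0.08459944 -0.90636897]
t 13.6 p [532.7  44.6 340.6] z [ 0.413 -0.085 -0.907] y [ 0.889 -0.177  0.422] F [-0.5  1.1 -2.9] w 37.8 q [-0.02  0.09  1.67 -0.1   0.95  0.22]
```

View pics/side9.png

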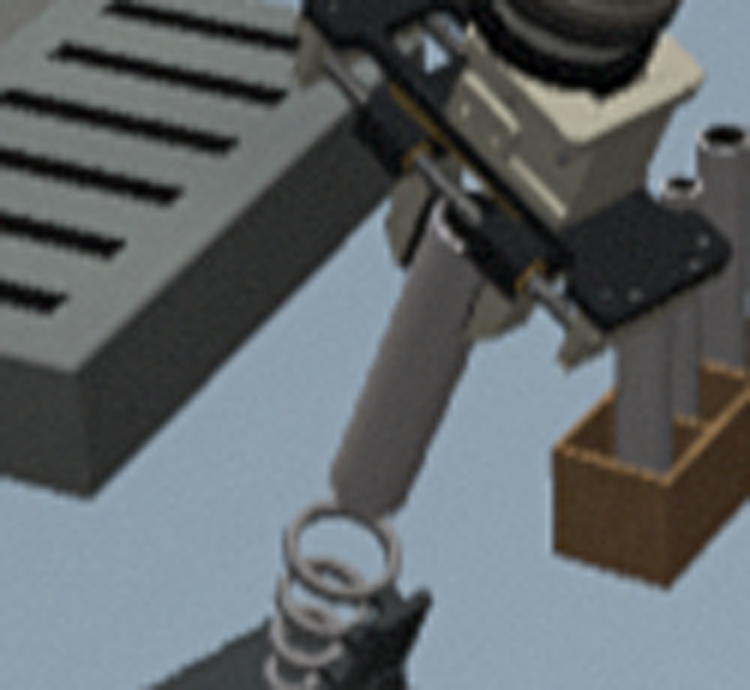

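View pics/top9.png

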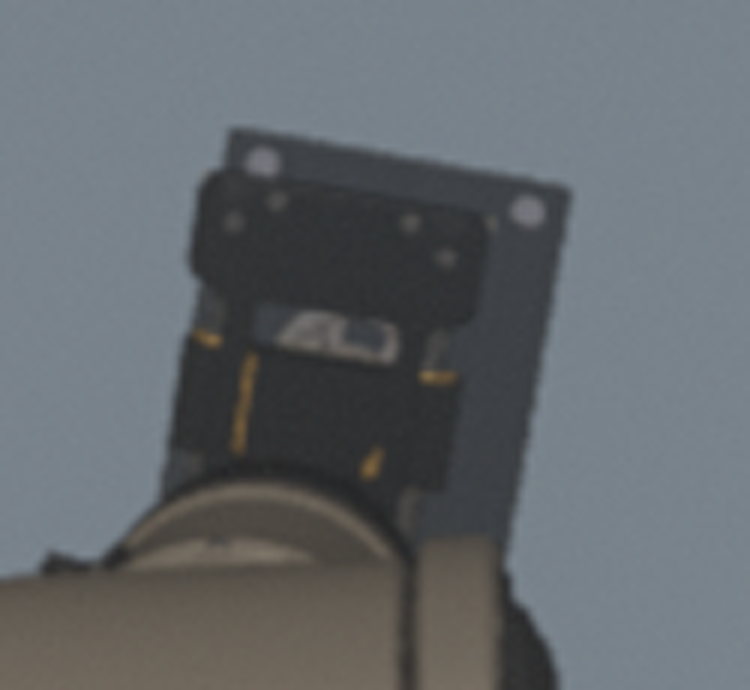

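carry_out --xyz '[[0,0,0],[0,0,0],[0,0,0],[0,0,0],[0,0,0],[0,0,0],[0,0,0],[0,0,0]]' --dr '[[0,0,-0.95],[0,0,-0.95],[0,0,-0.95],[0,0,-0.95],[0,0,-0.95],[0,0,-0.95],[0,0,-0.95],[0,0,-0.95]]'

```text
time: 14.7
tool_pos: [532.9, 44.2, 341.0]
tcp_rot: [2.921, 0.38, 2.396]
contact_force: [-0.1, 0.7, -1.9]
grip_width: 37.6
```

carry_out --xyz '[[0,0,0],[0,0,0],[0,0,0],[0,0,0],[0,0,0],[0,0,0]]' --dr '[[0,0,-0.95],[0,0,-0.95],[0,0,-0.95],[0,0,-0.8],[0,0,0],[0,0,0]]'

```text
time: 15.45
tool_pos: [533.0, 44.6, 341.0]
tcp_rot: [-3.14, 0.436, 2.942]
contact_force: [0.4, 0.0, -2.7]
grip_width: 37.3
```

```bash
python3 - <<'E'
from lib import *
from plant import capture
add([[0,0,0]]*12,[[0,0,-.95]]*11+[[0,0,-.8]])
p,Rm=cmd(); print(p,Rm[:,2],Rm[:,1]);st()
for n in('side','top'):
    c=capture(n); pickle.dump(c,open(f'{n}10.pkl','wb'))
    x,y=(230,130) if n=='side' else (260,110)
    overlay(c,[],(x,y,125,115),6,f'{n}10.png')
E
```

```text
[533.02236777  45.06043832 340.96336805] [ 0.41393022 -0.08459944 -0.90636897] [ 0.19592968  0.98061581 -0.00205031]
t 15.45 p [533.   44.6 341. ] z [ 0.414 -0.085 -0.906] y [ 0.199  0.98  -0.001] F [ 0.4  0.  -2.7] w 37.3 q [-0.02  0.09  1.67 -0.1   0.95 -1.35]
```

View pics/side10.png

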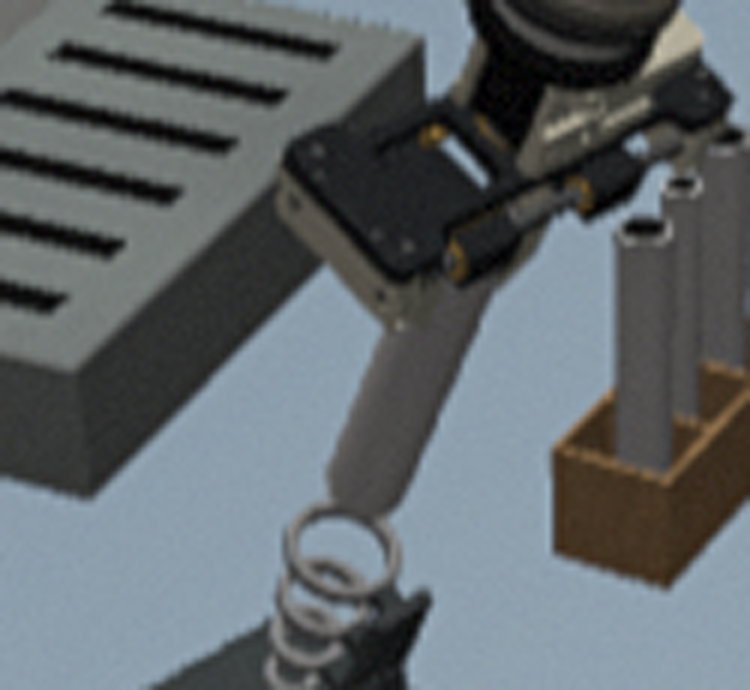

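View pics/top10.png

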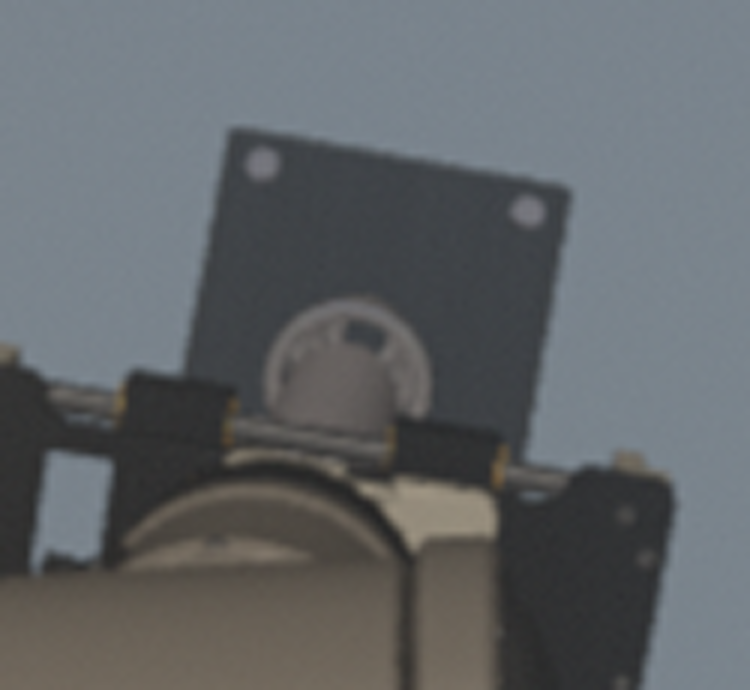

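```bash
cat > ov.py <<'E'
from lib import *
def tubecurves(p,Rm,r,L,offx=0,offy=0,ext=(0,30,60)):
    M=np.eye(4); M[:3,:3]=Rm; M[:3,3]=p
    P=np.array
    return [(tf(M,circ(r,L-e)+[offx,offy,0]),(0,255,0)) for e in ext]
def ringcurves(M,col=(0,255,255)):
    return [(tf(M,circ(b/2+w,-z)),c) for b,z in((44,0),(34,40)) for w,c in((6,col),(0,(255,255,0)))]
E
python3 - <<'E'
from ov import *
t=load('top10'); s=load('side10'); p,Rm=cmd()
cu=tubecurves(p,Rm,19,165.3)+ringcurves(gframe(620.2,27.5,-.2))
overlay(s,cu,(260,170,70,75),9,'side10o.png'); overlay(t,cu,(280,140,70,60),10,'top10o.png')
E
```

```text
(no output)
```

View pics/side10o.png

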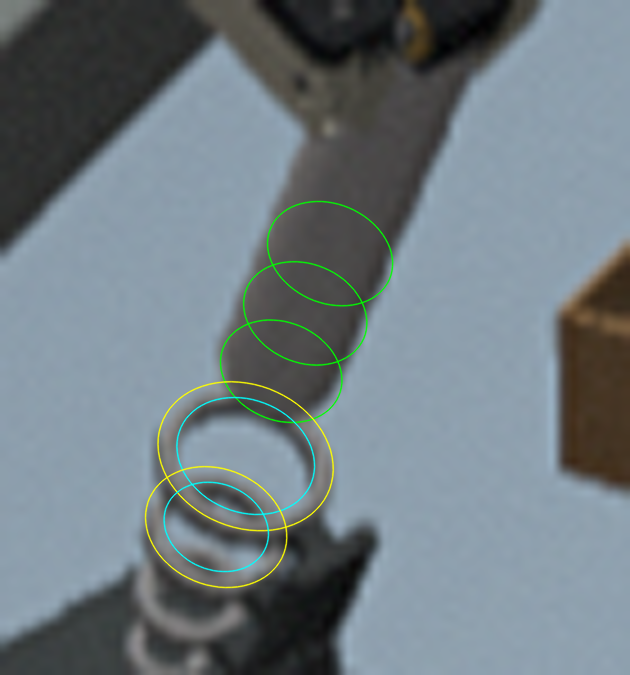

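View pics/top10o.png

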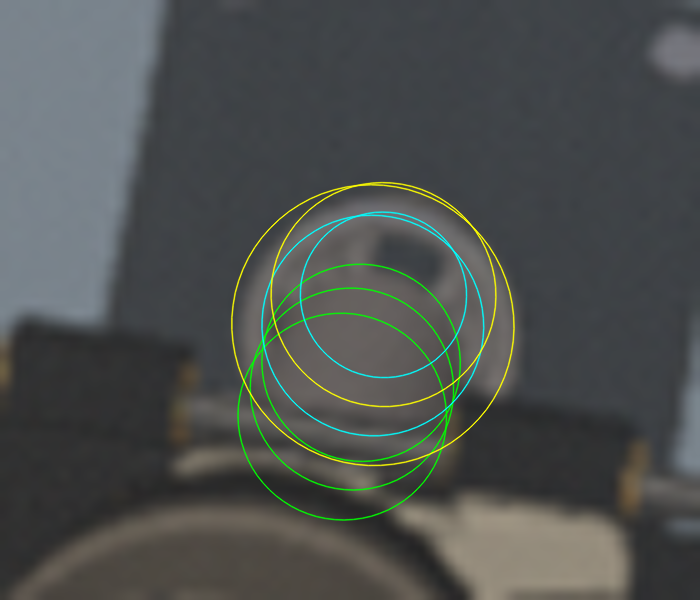

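```bash
python3 - <<'E'
from ov import *
t=load('top3'); s=load('side10')
for i,(x,y) in enumerate([(620.2,27.5),(619,27.5)]):
    M=gframe(x,y,-.2)
    cu=[(tf(M,circ(b/2+w,-z-h)),c) for b,z in((44,0),(34,40),(26,75),(16,110)) for w,h,c in((6,0,(0,255,0)),(6,10,(0,140,0)),(0,0,(0,255,255)))]
    overlay(t,cu,(295,150,50,50),14,f'tr{i}.png'); 
overlay(t,[],(295,150,50,50),14,'tr_raw.png')
overlay(s,[],(265,205,55,60),12,'sr_raw.png')
M=gframe(620.2,27.5,-.2)
cu=[(tf(M,circ(b/2+w,-z-h)),c) for b,z in((44,0),(34,40),(26,75),(16,110)) for w,h,c in((6,0,(0,255,0)),(6,10,(0,140,0)))]
overlay(s,cu,(265,205,55,60),12,'sr0.png')
E
```

```text
(no output)
```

View pics/tr_raw.png

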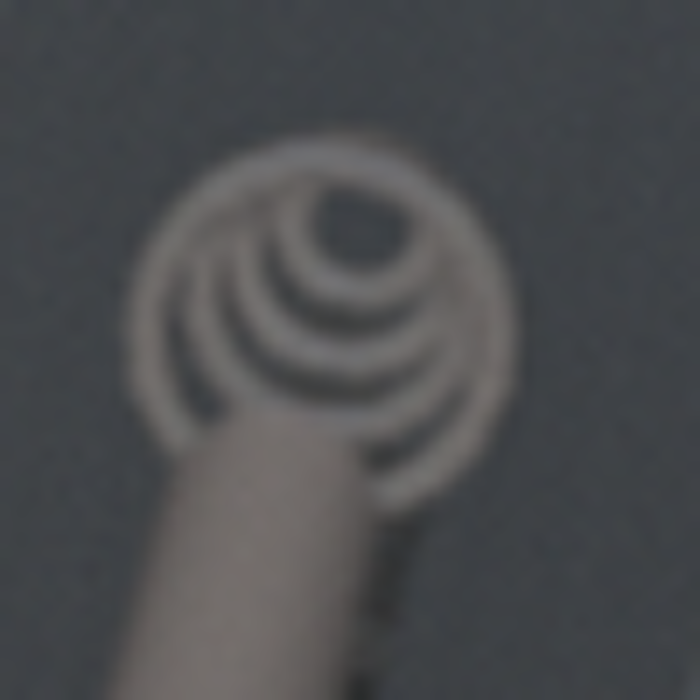

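View pics/tr0.png

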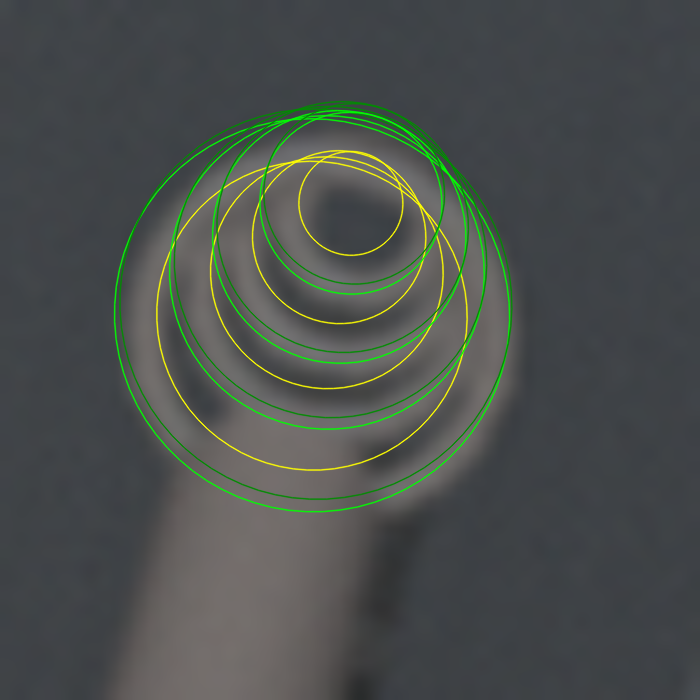

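View pics/sr_raw.png

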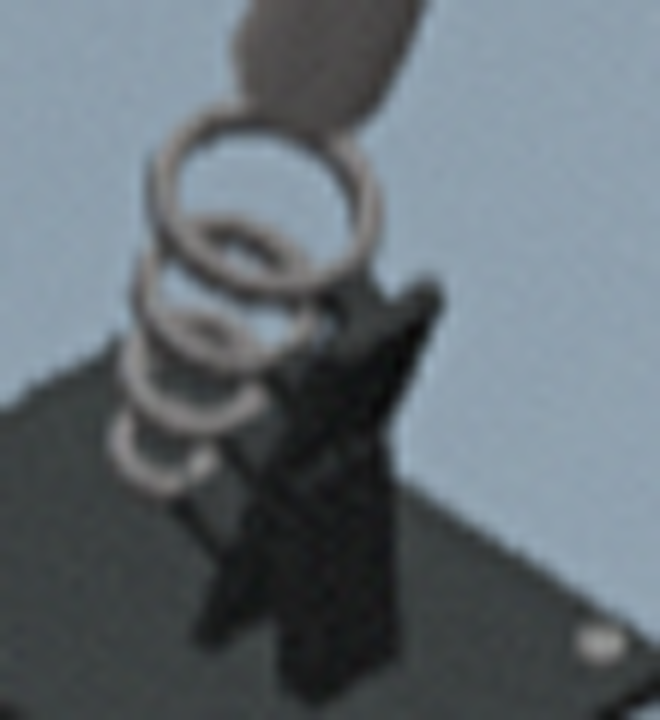

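View pics/sr0.png

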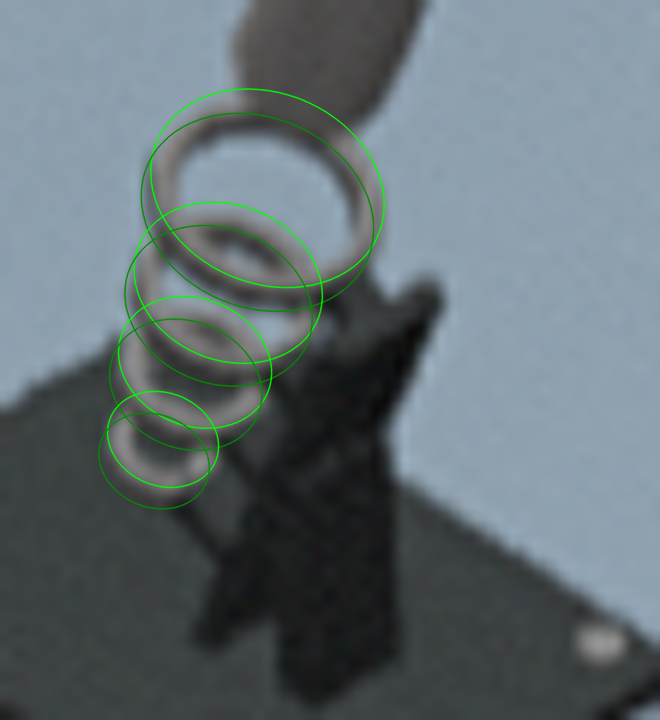

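```bash
python3 - <<'E'
from ov import *
t=load('top10'); s=load('side10'); p,Rm=cmd()
im=cv2.convertScaleAbs(t['image'],alpha=1.8,beta=-40)
overlay(t,[],(295,150,50,45),14,'tt_raw.png',im)
overlay(t,tubecurves(p,Rm,19,165.3,ext=(0,)),(295,150,50,45),14,'tt0.png',im)
overlay(s,tubecurves(p,Rm,19,165.3,ext=(0,20,40,60,80)),(270,160,50,60),12,'st0.png')
E
```

```text
(no output)
```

View pics/tt_raw.png

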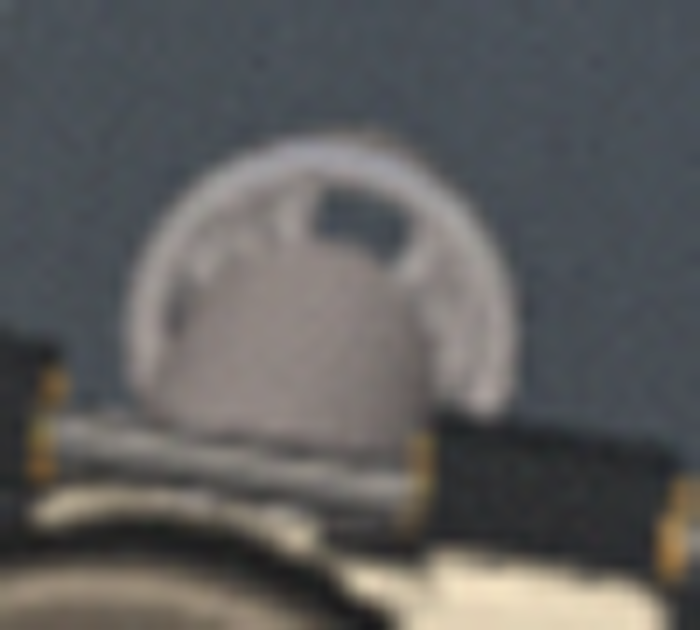

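View pics/tt0.png

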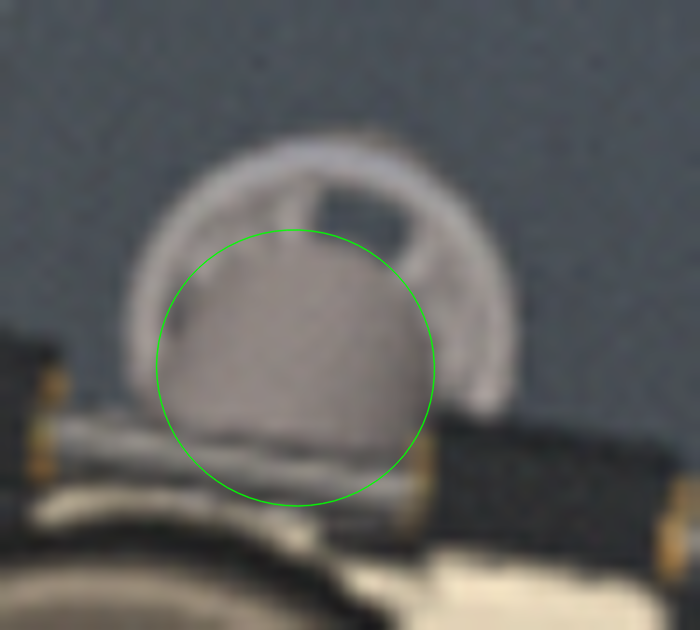

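View pics/st0.png

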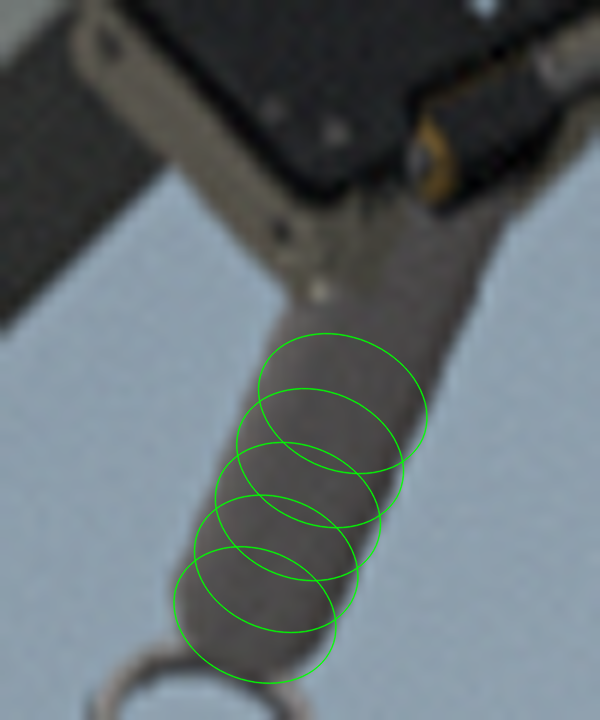

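```bash
python3 - <<'E'
from lib import *
p,Rm=cmd(); print(Rm.T@np.array([-.8,-1.1,0])/60)
E
```

```text
[ 0.00861282 -0.02059035 -0.00396808]
```

carry_out --xyz '[[0.01,-0.02,0.2],[0,0,0.25],[0,0,0.15],[0,0,0],[0,0,0]]' --dr '[[0,0,0],[0,0,0],[0,0,0],[0,0,0],[0,0,0]]'

```text
time: 16.18
tool_pos: [547.3, 41.0, 308.2]
tcp_rot: [-3.14, 0.436, 2.945]
contact_force: [1.2, -0.6, -2.3]
grip_width: 37.6
```

```bash
python3 - <<'E'
from ov import *
from plant import capture
add([[0.01, -0.02, 0.2], [0, 0, 0.25], [0, 0, 0.15]])
p,Rm=cmd(); print(p);st()
for n in('side','top'):
    c=capture(n); pickle.dump(c,open(f'{n}11.pkl','wb'))
    im=c['image'] if n=='side' else cv2.convertScaleAbs(c['image'],alpha=1.8,beta=-40)
    overlay(c,[],(262,180,60,55) if n=='side' else (290,145,60,50),12,f'{n}11.png',im)
E
```

```text
[547.1553562   40.94416088 308.08305634]
t 16.18 p [547.3  41.  308.2] z [ 0.414 -0.085 -0.906] y [ 0.196  0.981 -0.002] F [ 1.2 -0.6 -2.3] w 37.6 q [-0.02  0.14  1.71 -0.1   0.87 -1.35]
```

View pics/side11.png

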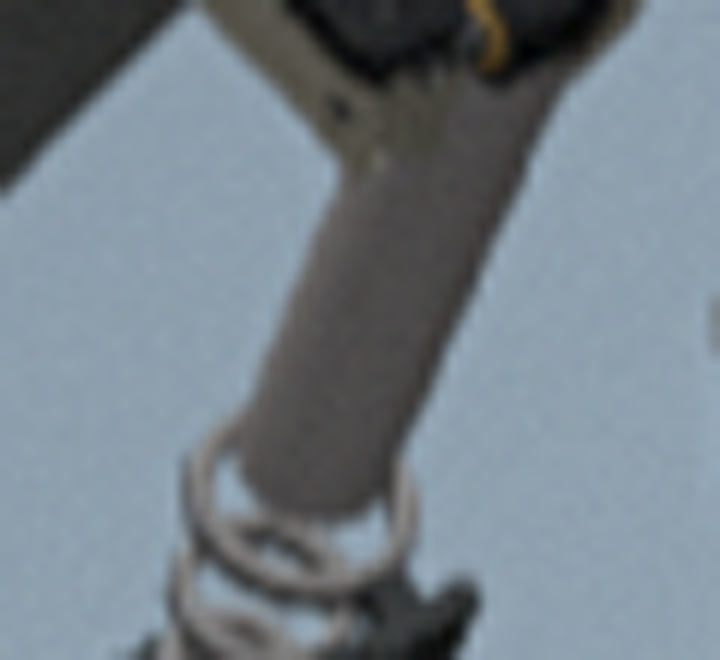

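View pics/top11.png

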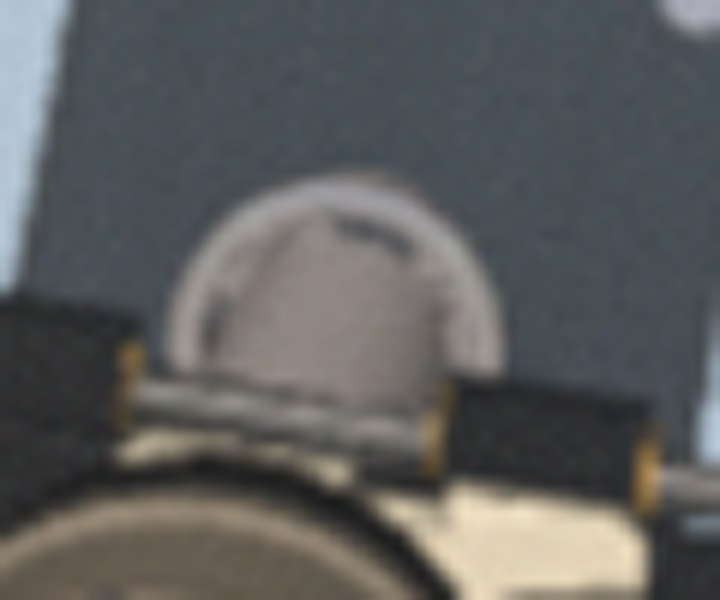

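```bash
python3 - <<'E'
from ov import *
t=load('top11'); s=load('side11'); p,Rm=cmd()
Z=lambda c:cv2.convertScaleAbs(c['image'],alpha=1.8,beta=-40)
for c,n,bx,im,sh in((t,'t',(290,145,60,50),Z(t),(.86,1.14)),(s,'s',(262,180,60,55),s['image'],(-.1,.85))):
    # ring shifted in image to match this camera; then aligned tube at foot height h above ring in same shifted image
    d=dict(c); d['cx']+=sh[0]; d['cy']+=sh[1]
    M=gframe(620.2,27.5,-.2)
    for h in (10,):
        cu=[(tf(M,circ(28,0)),(0,255,255)),(tf(M,circ(22,0)),(0,255,255)),(tf(M,circ(19,h)),(0,255,0)),(tf(M,circ(19,h+40)),(0,255,0))]
        overlay(d,cu,bx,12,f'{n}11o.png',im)
E
```

```text
(no output)
```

View pics/t11o.png

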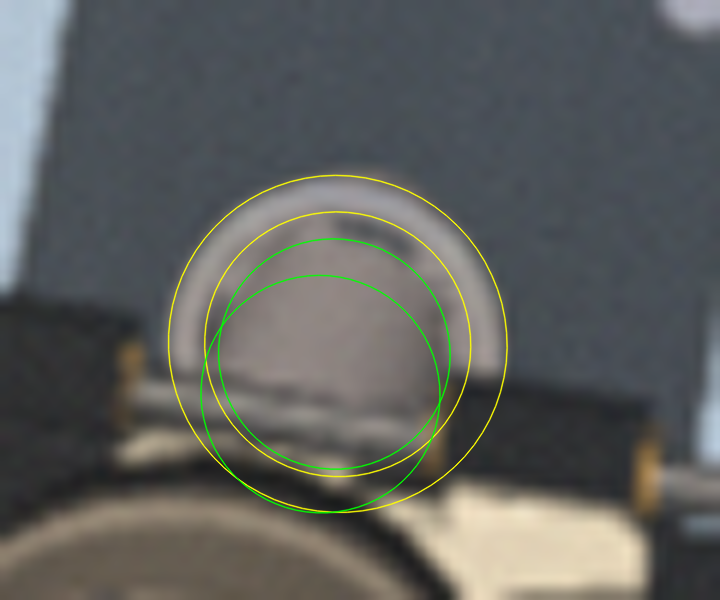

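View pics/s11o.png

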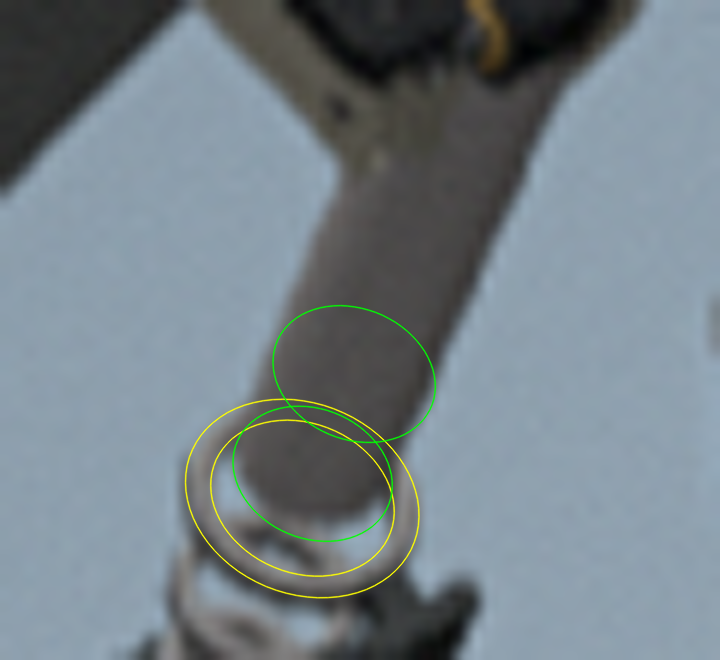

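carry_out --xyz '[[0,0,0.1],[0,0,0.1],[0,0,0.1],[0,0,0]]' --dr '[[0,0,0],[0,0,0],[0,0,0],[0,0,0]]'

```text
time: 16.77
tool_pos: [554.5, 39.4, 290.9]
tcp_rot: [-3.139, 0.435, 2.945]
contact_force: [0.2, 0.3, -2.7]
grip_width: 37.5
```

carry_out --xyz '[[0,0,0.1],[0,0,0.1],[0,0,0.1],[0,0,0]]' --dr '[[0,0,0],[0,0,0],[0,0,0],[0,0,0]]'

```text
time: 17.27
tool_pos: [562.0, 37.8, 274.7]
tcp_rot: [-3.139, 0.435, 2.945]
contact_force: [0.1, -1.6, -1.6]
grip_width: 37.5
```

```bash
python3 - <<'E'
from ov import *
from plant import capture
add([[0, 0, 0.1]]*6)
p,Rm=cmd(); print(p);st()
for n in('side','top'):
    c=capture(n); pickle.dump(c,open(f'{n}12.pkl','wb'))
    im=c['image'] if n=='side' else cv2.convertScaleAbs(c['image'],alpha=1.8,beta=-40)
    overlay(c,[],(262,180,60,55) if n=='side' else (290,145,60,50),12,f'{n}12.png',im)
E
```

```text
[562.05684416  37.89858087 275.45377349]
t 17.27 p [562.   37.8 274.7] z [ 0.413 -0.085 -0.907] y [ 0.196  0.981 -0.002] F [ 0.1 -1.6 -1.6] w 37.5 q [-0.03  0.2   1.73 -0.1   0.79 -1.35]
```

View pics/side12.png

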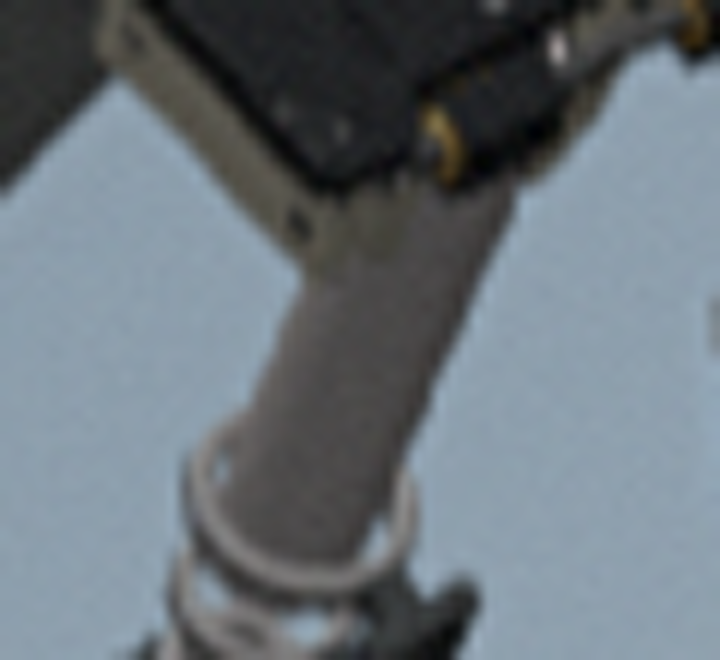

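View pics/top12.png

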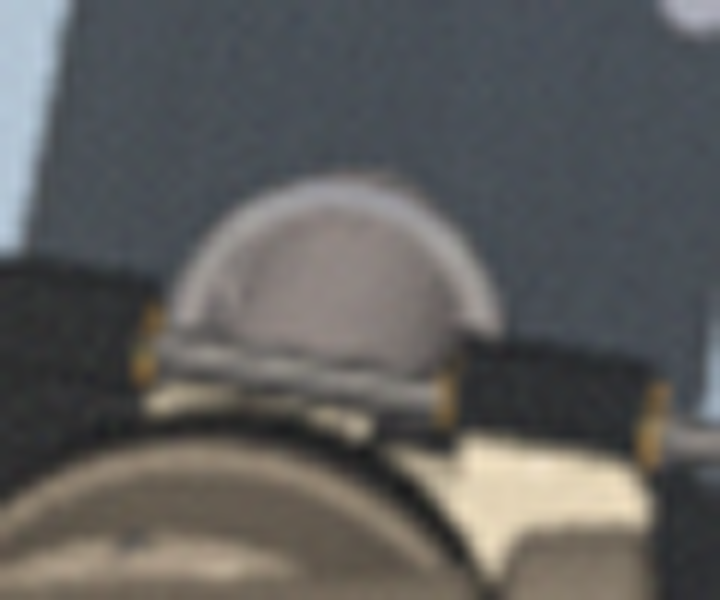

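```bash
python3 - <<'E'
from ov import *
s=load('side12')
im=cv2.convertScaleAbs(s['image'],alpha=1.5,beta=-30)
overlay(s,[],(265,205,45,45),16,'side12z.png',im)
p,Rm=cmd()
overlay(s,tubecurves(p,Rm,19,165.3,ext=(0,))+tubecurves(p,Rm,19,165.3-25,ext=(0,)),(265,205,45,45),16,'side12zo.png',im)
E
```

```text
(no output)
```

View pics/side12z.png

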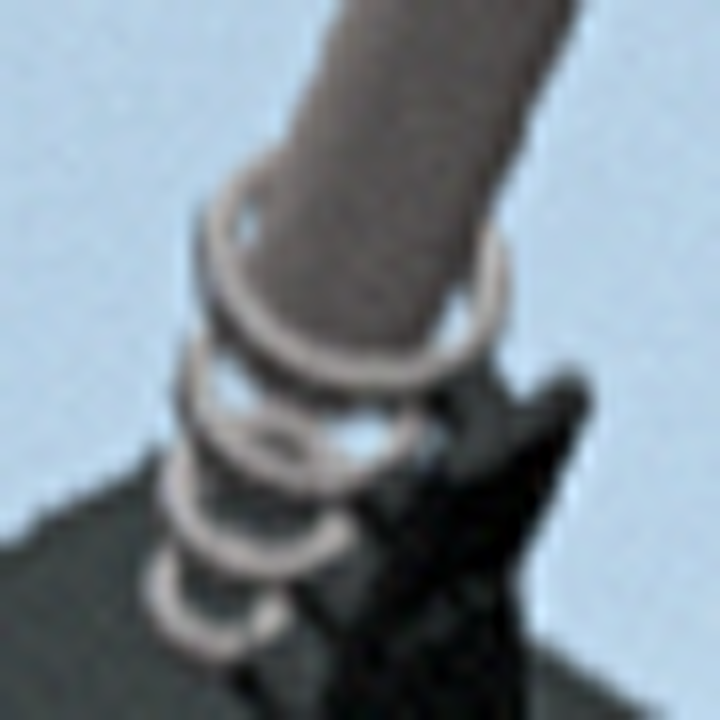

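View pics/side12zo.png

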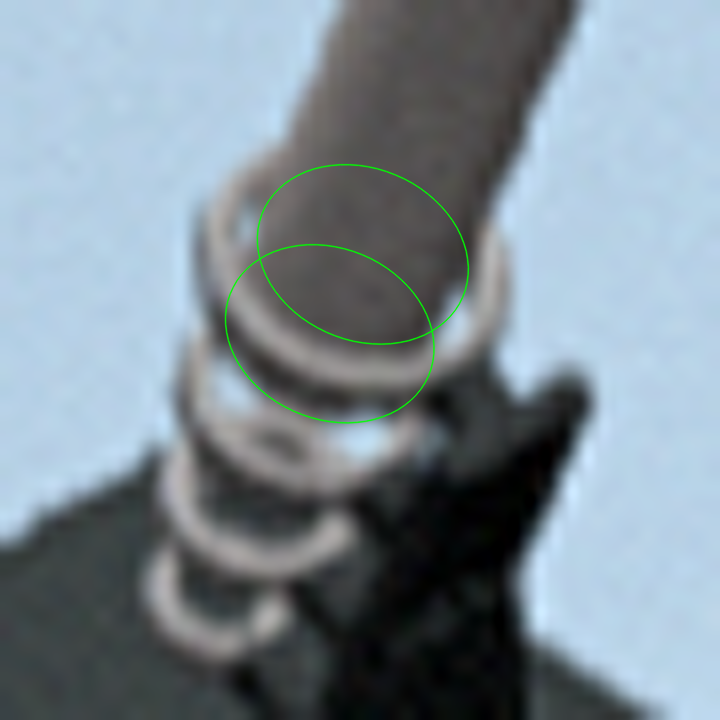

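carry_out --xyz '[[0,0,0.06],[0,0,0.06],[0,0,0.05],[0,0,0]]' --dr '[[0,0,0],[0,0,0],[0,0,0],[0,0,0]]'

```text
time: 17.88
tool_pos: [566.2, 37.0, 265.8]
tcp_rot: [-3.139, 0.436, 2.945]
contact_force: [-0.0, 1.1, -1.7]
grip_width: 37.7
```

carry_out --xyz '[[0,0,0.03],[0,0,0.03],[0,0,0]]' --dr '[[0,0,0],[0,0,0],[0,0,0]]'

```text
time: 18.25
tool_pos: [567.8, 36.9, 264.1]
tcp_rot: [-3.14, 0.438, 2.945]
contact_force: [-5.3, 1.1, 5.1]
grip_width: 37.4
```

carry_out --xyz '[[0,0,0],[0,0,0],[0,0,0],[0,0,0],[0,0,0],[0,0,0],[0,0,0],[0,0,0]]' --dr '[[0,0,0],[0,0,0],[0,0,0],[0,0,0],[0,0,0],[0,0,0],[0,0,0],[0,0,0]]'

```text
time: 19.25
tool_pos: [567.8, 36.9, 264.1]
tcp_rot: [-3.14, 0.438, 2.945]
contact_force: [-4.2, 0.5, 4.8]
grip_width: 37.6
```

```bash
python3 - <<'E'
from ov import *
from plant import capture
add([[0, 0, 0.06], [0, 0, 0.06], [0, 0, 0.05],[0,0,.03],[0,0,.03]])
p,Rm=cmd(); print(p);st()
for n in('side','top'):
    c=capture(n); pickle.dump(c,open(f'{n}13.pkl','wb'))
    im=cv2.convertScaleAbs(c['image'],alpha=1.5,beta=-30)
    overlay(c,[],(255,180,60,65) if n=='side' else (290,145,60,50),11,f'{n}13.png',im)
E
```

```text
[567.76908122  36.73110853 262.94588174]
t 19.25 p [567.8  36.9 264.1] z [ 0.415 -0.084 -0.906] y [ 0.196  0.981 -0.002] F [-4.2  0.5  4.8] w 37.6 q [-0.03  0.21  1.74 -0.1   0.76 -1.35]
```

View pics/side13.png

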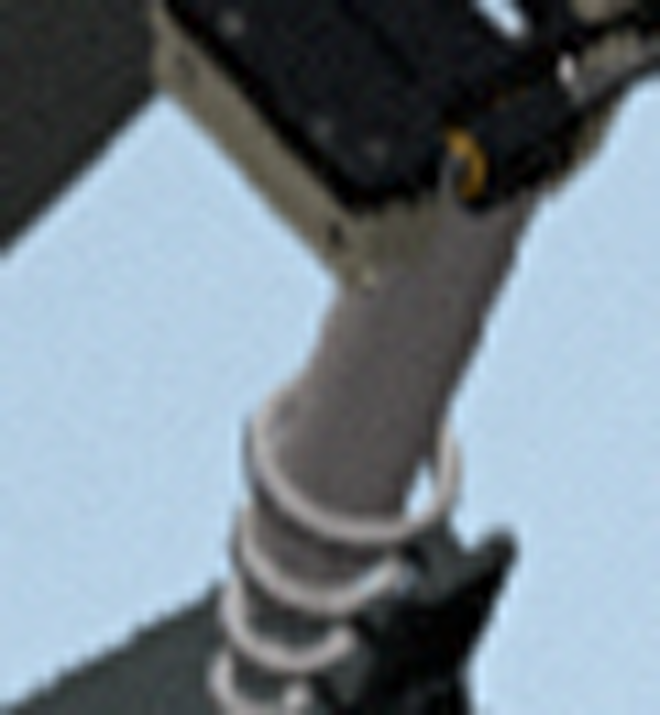

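View pics/top13.png

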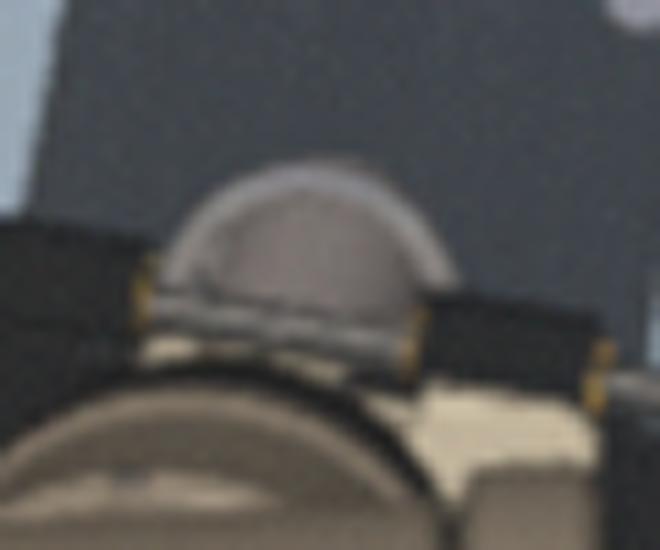

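```bash
python3 - <<'E'
from lib import *
p,Rm=cmd()
p2=p-Rm[:,2]*96
Q=DOWN(np.pi-.2)
plan([(np.array([530,150,355.]),Q),(np.array([549.3,231.4,325.]),Q)],start=(p2,Rm))
E
```

```text
xyz [[0.06, 0.43, -0.05], [0.07, 0.43, -0.05], [0.07, 0.43, -0.04], [0.08, 0.43, -0.03], [-0.02, 0.7, 0.25], [-0.03, 0.7, 0.25]]
dr [[0.0, 0.78, 0.01], [0.0, 0.78, 0.0], [0.0, 0.78, 0.01], [-0.01, 0.78, 0.0], [0.0, 0.0, 0.0], [0.0, 0.0, 0.0]]
end [549.3 231.5 325.2]
```

carry_out --xyz '[[0,0,-0.1],[0,0,-0.2],[0,0,-0.3],[0,0,-0.4],[0,0,-0.6]]' --dr '[[0,0,0],[0,0,0],[0,0,0],[0,0,0],[0,0,0]]'

```text
time: 19.98
tool_pos: [527.2, 44.8, 350.3]
tcp_rot: [-3.139, 0.435, 2.945]
contact_force: [0.3, 0.1, -2.1]
grip_width: 37.8
```

carry_out --xyz '[[0.06,0.43,-0.05],[0.07,0.43,-0.05],[0.07,0.43,-0.04],[0.08,0.43,-0.03],[-0.02,0.7,0.25],[-0.03,0.7,0.25],[0,0,0],[0,0,0]]' --dr '[[0,0.78,0.01],[0,0.78,0],[0,0.78,0.01],[-0.01,0.78,0],[0,0,0],[0,0,0],[0,0,0],[0,0,0]]'

```text
time: 20.98
tool_pos: [549.3, 231.2, 325.7]
tcp_rot: [-3.142, 0.001, 2.942]
contact_force: [0.7, -0.2, -1.6]
grip_width: 37.9
```

```bash
python3 - <<'E'
from ov import *
from plant import capture
add([[0, 0, -0.1], [0, 0, -0.2], [0, 0, -0.3], [0, 0, -0.4], [0, 0, -0.6]])
add([[0.06, 0.43, -0.05], [0.07, 0.43, -0.05], [0.07, 0.43, -0.04], [0.08, 0.43, -0.03], [-0.02, 0.7, 0.25], [-0.03, 0.7, 0.25]],[[0, 0.78, 0.01], [0, 0.78, 0], [0, 0.78, 0.01], [-0.01, 0.78, 0], [0, 0, 0], [0, 0, 0]])
p,Rm=cmd(); print(p,Rm[:,2]);st()
S=T(560,280.6,-.222); c_=lambda P:np.vstack([P,P[:1]])
cu=tubecurves(p,Rm,19,165.3,ext=(0,60))+[(tf(S,c_(rect(35,86,70))),(0,255,255)),(tf(S,c_(rect(31,31,5)+[0,-51,0])),(255,255,0)),(circ(19,5)+[p[0],p[1],0],(0,0,255))]
for n in('side','top'):
    c=capture(n); pickle.dump(c,open(f'{n}14.pkl','wb'))
    b=(200,190,130,160) if n=='side' else (140,150,140,110)
    overlay(c,[],b,4 if n=='side' else 5,f'{n}14.png'); overlay(c,cu,b,4 if n=='side' else 5,f'{n}14o.png')
E
```

```text
[549.33003096 231.52639804 325.18787991] [ 5.60017698e-04 -2.07915082e-05 -9.99999843e-01]
t 20.98 p [549.3 231.2 325.7] z [ 0.001 -0.    -1.   ] y [ 0.198  0.98  -0.   ] F [ 0.7 -0.2 -1.6] w 37.9 q [ 0.27  0.43  1.17 -0.    1.53 -1.1 ]
```

View pics/side14o.png

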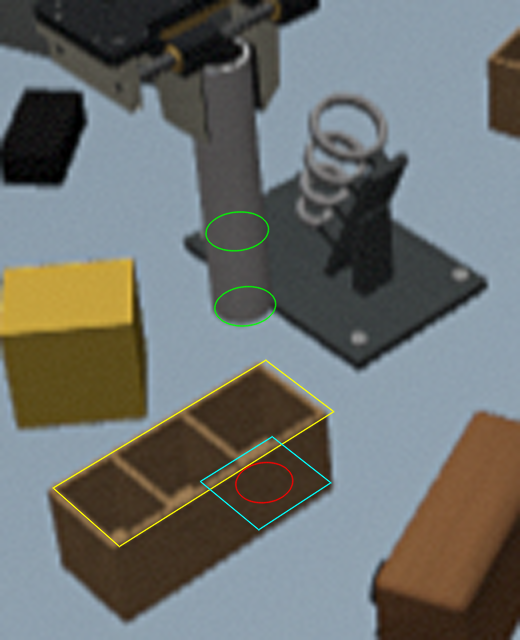

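View pics/top14o.png

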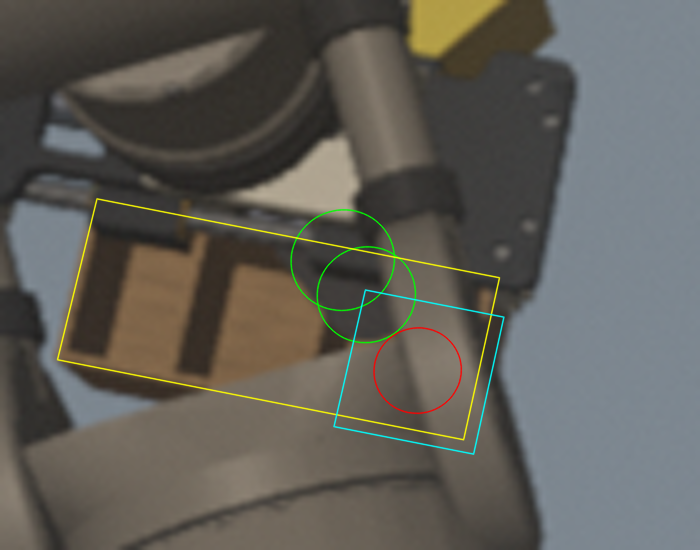

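carry_out --xyz '[[0,0,0.4],[0,0,0.6],[0,0,0.6],[0,0,0.5],[0,0,0.2],[0,0,0.07],[0,0,0]]' --dr '[[0,0,0],[0,0,0],[0,0,0],[0,0,0],[0,0,0],[0,0,0],[0,0,0]]'

```text
time: 21.95
tool_pos: [550.0, 231.4, 184.1]
tcp_rot: [3.141, 0.002, 2.941]
contact_force: [-0.1, 0.4, -2.2]
grip_width: 37.5
```

```bash
python3 - <<'E'
from ov import *
from plant import capture
add([[0, 0, 0.4], [0, 0, 0.6], [0, 0, 0.6], [0, 0, 0.5], [0, 0, 0.2], [0, 0, 0.07]])
p,Rm=cmd(); print(p);st()
for n in('side','top'):
    c=capture(n); pickle.dump(c,open(f'{n}15.pkl','wb'))
    b=(200,190,130,160) if n=='side' else (140,150,140,110)
    overlay(c,[],b,4 if n=='side' else 5,f'{n}15.png')
E
```

```text
[549.40966547 231.52344149 182.98790224]
t 21.95 p [550.  231.4 184.1] z [ 0.002  0.001 -1.   ] y [0.199 0.98  0.001] F [-0.1  0.4 -2.2] w 37.5 q [ 0.27  0.53  1.42 -0.    1.2  -1.1 ]
```

View pics/side15.png

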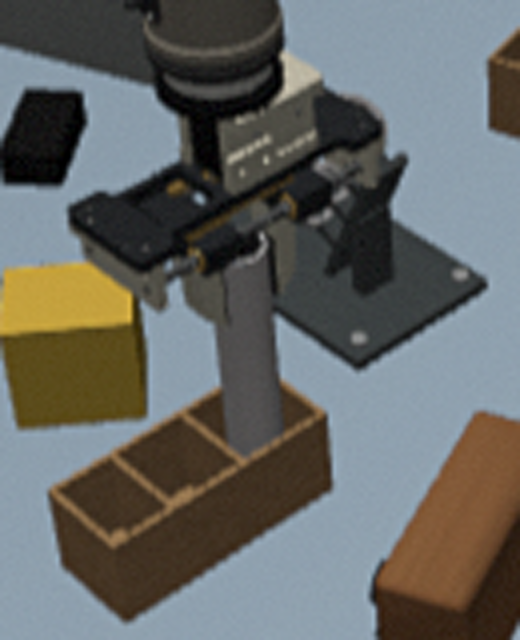

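carry_out --xyz '[[0,0,0.08],[0,0,0.06],[0,0,0.04],[0,0,0.02],[0,0,0]]' --dr '[[0,0,0],[0,0,0],[0,0,0],[0,0,0],[0,0,0]]'

```text
time: 22.68
tool_pos: [549.4, 231.5, 170.9]
tcp_rot: [3.141, 0.0, 2.942]
contact_force: [-0.1, -0.3, -1.9]
grip_width: 37.2
```

carry_out --xyz '[[0,0,0.02],[0,0,0.02],[0,0,0]]' --dr '[[0,0,0],[0,0,0],[0,0,0]]'

```text
time: 23.05
tool_pos: [549.9, 231.6, 170.1]
tcp_rot: [3.141, 0.003, 2.942]
contact_force: [-1.3, -0.6, 7.4]
grip_width: 37.5
```

Contact with the floor; release and retreat.

carry_out --xyz '[[0,0,0],[0,0,0],[0,0,0],[0,0,0],[0,0,-0.2],[0,0,-0.6],[0,0,-0.9],[0,0,-0.9]]' --dr '[[0,0,0],[0,0,0],[0,0,0],[0,0,0],[0,0,0],[0,0,0],[0,0,0],[0,0,0]]' --gripper 0.5

```text
time: 24.05
tool_pos: [549.1, 231.4, 327.1]
tcp_rot: [3.141, 0.001, 2.942]
contact_force: [1.7, 0.2, 0.7]
grip_width: 68.5
```

carry_out --xyz '[[0.8,0,-0.5],[0.8,0,-0.3],[0.8,0,0],[0.5,0,0],[0,0,0],[0,0,0]]' --dr '[[0,0,0],[0,0,0],[0,0,0],[0,0,0],[0,0,0],[0,0,0]]'

```text
time: 24.8
tool_pos: [379.3, 266.0, 373.1]
tcp_rot: [3.141, 0.002, 2.942]
contact_force: [-0.5, 0.8, -0.1]
grip_width: 68.6
```

```bash
python3 - <<'E'
from ov import *
from plant import capture
st()
for n in('side','top'):
    c=capture(n); pickle.dump(c,open(f'{n}16.pkl','wb')); cv2.imwrite(f'pics/{n}16.png',c['image'])
E
```

```text
t 24.8 p [379.3 266.  373.1] z [ 0.002  0.    -1.   ] y [0.198 0.98  0.001] F [-0.5  0.8 -0.1] w 68.6 q [ 0.45  0.15  1.44 -0.    1.55 -0.92]
```

View pics/side16.png

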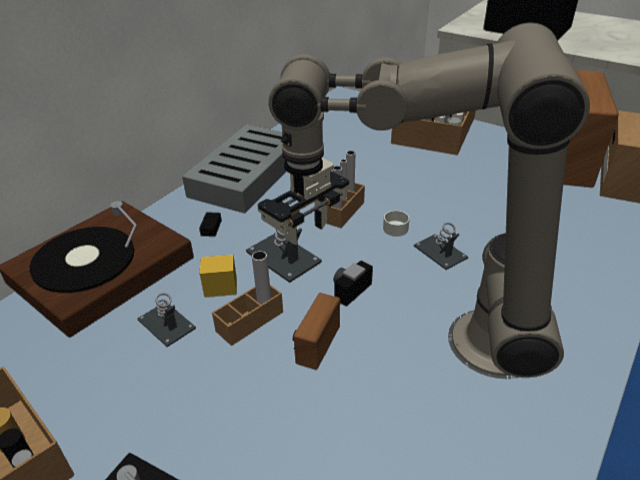

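View pics/top16.png

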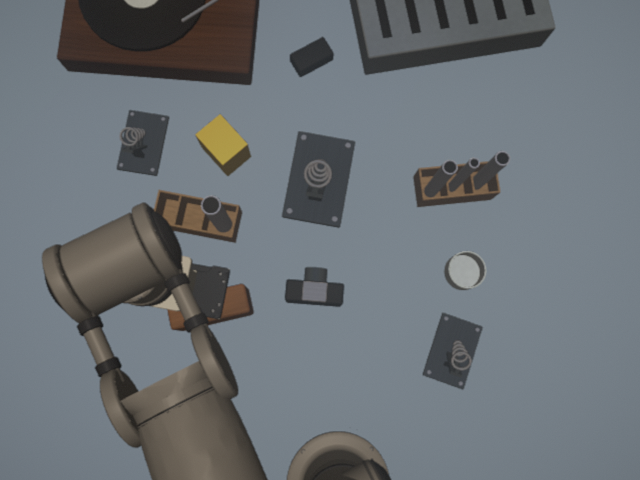

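Side picture: the thick tube stands in the wide cell, at pixel (262,275). Three tubes stand in the stock box at about (345,175), and the pot is empty at (396,222). Top picture: the gauge is empty at (318,175). The carton (222,143), camera (315,290) and radio (208,308) have not moved.

```bash
python3 -c "
from plant import close_job
print(close_job())"
```

```text
the job is handed in; nothing more can be done
None
```

The job is done and handed in at about 25 s of robot time, in the order asked.

- **Gauge tube (30 mm):** I drew it out along its own axis, lowered it into the empty stock-box cell until it touched the floor (about 8 N), and let go there.
- **Pot tube:** It closed the gripper at 37–38 mm, so it is the thickest of the three. I slid it down through the gauge until the second ring stopped it. It stayed there for just over a second, still lightly held with about 6–9 N on the ring, and never fully let go because it could have tipped out. I then lowered it into the wide cell, felt the floor (about 7 N), and let go.

**Last checks:**
- In both cameras the gauge and pot are empty, and the stock box holds three upright tubes.
- The thick tube stands in the wide cell, and the radio, camera and carton are where they were.
- The arm touched nothing, and no contact force I read was over about 10 N.

**Disagreements:**
- The two cameras differed by 2–4 mm. I aligned the tube to the ring by comparing the two in each picture instead.
- The first tube stands about 4 mm off the middle of its cell, which still leaves about 6 mm to the wall.

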